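Clear the way to a bronze seal and put it in its case

ROBOT

A 7-joint arm with a two-finger parallel gripper is mounted at the origin on the work surface. World frame = base frame: x ahead of the robot, y to its left, z up, the work surface at z = 0. Lengths are in m, angles in degrees, forces in N, time in s.
With the tool pointing down it reaches from about 0.4 to 0.85 m from the base axis. Payload 4.4 kg.
Tool frame: the origin (TCP) lies midway between the tips of the shut fingers; the grasp point (between the pads) lies 19 mm behind it (robot.hold_point_z is the distance from the TCP to the grasp point, in m); z points along the fingers, y is the line along which they close (so a half turn about z gives the same grasp; the last joint's range is limited). The gripper opens to 94 mm and grips with 3 to 60 N. Pads are 16 mm wide; open, the fingers measure 119 mm over their backs; the gripper's body (75 mm by 177 mm) begins 78 mm behind the grasp point.
Start: joints at [72.09, 36.005, 2.206, 86.941, -1.547, 57.084, -1.146], TCP at [0.159, -0.63, 0.205] pointing down, gripper open.
Joint ranges: [-175.42, 175.42], [-21.48, 121.26], [-71.46, 75.88], [10.55, 141.38], [-63.04, 243.04], [13.31, 113.54], [-168.57, 168.57]. Speed limits (degrees/s): [147.25, 147.25, 180, 180, 180, 180, 180].

INTERFACE

Orientations are given as a 3x3 rotation matrix whose columns are the frame's x, y, z axes.
In Python, from plant import status, eyes, order, robot gives the robot as it stands.
- The arm moves only by the tool carry_out, never from a script. Its argument "steps" is a list of rows, each an object with "linear": the shift along the tool's x, y, z in mm, a list of three; "twist": the turn, a rotation vector about the tool's x, y, z in rad, a list of three; "grip": the opening, from 0 (shut) to 1 (fully open). In form: [{"linear": [dx, dy, dz], "twist": [ax, ay, az], "grip": grip}, ...]. A call has 1 to 12 rows; each row is the pose to reach, as a shift and turn from the pose commanded when the call began, along the tool's axes at that moment; what a row does not reach only later rows make up. A row lasts 1/10 s, in which the tool goes at most 50 mm and 8.59 degrees, less where a joint would pass 70% of its speed; a pose out of reach is approached as far as the arm can. A call with a gripper value outside its range is refused whole. The fingers move at their own pace and stop on an object; "newtons" is the grip in N (left out, the last holds). Time passes only in rows, so rows that repeat a pose let the fingers close. It gives the time, the measured TCP pose, the force, the opening and the grip force at its end, in the units of the state.
- status.state(): the state, without advancing time (a new reading comes with each control period).
- eyes.camera(name): name is "scene" or "top" or "wrist"; returns a dict with "image" (480x640x3 uint8, blue, green, red), "z_map" (480x640 float32, m along the optical axis (not along the pixel's ray), 0 where there is no reading), "fx", "fy", "cx", "cy" (pixels), "extrinsics" (4x4, takes a point from world to camera coordinates); the wrist camera has in their place "T_tool_cam" (4x4, takes a point from camera to tool coordinates, whose origin is the TCP and whose axes are the flange's). Camera axes: x right, y up, looking along -z (the intrinsics and any distortion apply to the point x, -y, -z); pixel columns grow to the right and rows downward; lengths in m; the calibration is good to about 2 mm. A picture is of the moment at which its call begins: read the wrist's pose just before it.
- order.job_done(): hands the job in; it is judged then, once.
The state is a dict: "t": time; "joint_pos": joint angles; "joint_velocities": joint speeds; "joint_torque": joint torques, N m; "position": TCP position; "ee_rot": TCP orientation; "ft_force": force on the tool from outside, world axes, zero at the start; "torque": the same for the moment, N m; "gripper_width": finger opening in m; "gripper_force": force on a finger pad.
Only numpy, scipy, OpenCV 4.12 (cv2) and the standard library are available. Lean on these libraries where they do the work, as an engineer would, in place of code of your own. Each camera call takes 0.05 s, during which the arm holds its last target. There are 200 camera calls.

TASK

The bronze seal stands behind the lidded ceramic pot and the red wax stick: first move these two out of the way onto the grey side mat, and only then open the lid of the wooden case until it stands upright by itself. Set the seal upright on the round green pad in the middle of the case, lower the lid gently until it is shut, and then put the pot back in the middle of its white coaster and the wax stick in the middle of its blue coaster. Keep the pot, wax stick and seal upright, set them down without dropping them, and leave the loupe and the green vise alone.

Things in the scene. Friction and masses are not known exactly. Their poses are not given: they have to be found in the camera images.
- seal: loose bronze hand seal, a solid of revolution standing upright, 45 mm tall: flat base 36 mm in diameter and 10 mm high, narrow neck, round handle 22 mm in diameter from 24 to 45 mm above its foot; about 0.2 kg. Origin at the centre of its underside, z up. It stands on the bench behind (farther from the robot than) the pot and the wax stick, about 65 mm from the middle of each.
- pot: loose white ceramic heating pot with a blue band and a terracotta lid that is fixed to it, about 0.4 kg: round body 64 mm in diameter, lid rising to 90 mm, and on top an upright round knob 22 mm in diameter from 90 to 120 mm above the foot, by which it is picked. Foot 48 mm in diameter. Origin at the centre of its underside, z up. It starts on the white coaster.
- wax: loose red wax stick, 18 mm square, standing upright in a round brass foot 50 mm in diameter (foot and collar 25 mm high, collar 30 mm in diameter); 110 mm tall in all, about 0.2 kg. Origin at the centre of its underside, z up, x and y along the normals of the stick's faces. It starts on the blue coaster.
- white_coaster: fixed round white marble coaster, 80 mm in diameter, 3 mm thick, the pot's place; origin at the centre of its underside (on the bench).
- blue_coaster: fixed round blue ceramic coaster, 80 mm in diameter, 3 mm thick, the wax stick's place; origin at the centre of its underside (on the bench).
- mat: fixed grey side mat with a dark border, 130 mm along its x, 190 mm along its y, 3 mm thick, empty at the start; there is room for pot and wax stick side by side along y. Origin at the centre of its underside (on the bench).
- case: fixed dark wooden case, 140 mm (x) by 130 mm (y), 65 mm high without lid, walls and floor 6 mm thick, a flat round green pad 56 mm in diameter in the middle of its inner floor. Origin at the centre of its underside (on the bench). The lid is hinged on the +x rim (far from the robot) about an axis along y at [0.070, 0, 0.0655] m in the case frame.
- case_lid (a joint): lid angle, rad: 0 shut, grows opening up and away, to 1.9; a stiff hinge (0.13 N m) holds any angle. Board 140 x 130 x 8 mm, 0.12 kg; on top a brass barrel handle lying along the hinge, 18 mm diameter, 22 mm long, on a thin stem, its centre at [-0.045, 0, 0.1055] m in the case frame when shut (115 mm from the hinge axis, 40 mm above it). Pinched on its ends it turns in the fingers.
- loupe: loose small black loupe with a glass top, 38 mm in diameter, 24 mm tall, a bystander; origin at the centre of its underside.
- vise: fixed small green vise bolted to the bench, holding a bronze disc, a bystander beyond the work: 60 mm along its x, about 105 mm along its y (from -70 to +35 mm), 90 mm tall; origin at the centre of its underside.
There are look-alikes about, which are no part of the job. Of the things shaped like the mat, the grey one is meant.

How it is judged (in metres and radians):
On the way, in this order (a step that is already met when the one before it is completed fails the run):
1. pot and wax stick both stand on the grey mat, the seal still in its place (x of pot in the frame of mat between -0.06 and 0.06 m and y of pot in the frame of mat between -0.09 and 0.09 m and height (world z) of each of pot, wax below 0.007 m and angle between each of pot, wax's own z axis and vertical below 0.1 rad and x of wax in the frame of mat between -0.06 and 0.06 m and y of wax in the frame of mat between -0.09 and 0.09 m and linear speed of each of pot, wax below 0.02 m/s and distance of seal from where it was at the start of the episode below 0.02 m), for 0.2 s.
2. the lid stands open (beyond 1.3 rad) with pot and stick on the mat and the seal still in its place (value of joint case_lid above 1.3 rad and x of pot in the frame of mat between -0.06 and 0.06 m and y of pot in the frame of mat between -0.09 and 0.09 m and height (world z) of each of pot, wax below 0.007 m and angle between each of pot, wax's own z axis and vertical below 0.1 rad and x of wax in the frame of mat between -0.06 and 0.06 m and y of wax in the frame of mat between -0.09 and 0.09 m and distance of seal from where it was at the start of the episode below 0.02 m), for 0.2 s.
3. the seal stands on the pad in the open case, pot and stick still on the mat (horizontal distance between seal and case below 0.015 m and z of seal in the frame of case below 0.011 m and angle between seal's own z axis and vertical below 0.12 rad and linear speed of seal below 0.02 m/s and value of joint case_lid above 0.8 rad and x of pot in the frame of mat between -0.06 and 0.06 m and y of pot in the frame of mat between -0.09 and 0.09 m and height (world z) of each of pot, wax below 0.007 m and angle between each of pot, wax's own z axis and vertical below 0.1 rad and x of wax in the frame of mat between -0.06 and 0.06 m and y of wax in the frame of mat between -0.09 and 0.09 m), for 0.2 s.
4. the lid is shut over the seal, pot and stick still on the mat (value of joint case_lid below 0.06 rad and horizontal distance between seal and case below 0.015 m and z of seal in the frame of case below 0.011 m and angle between seal's own z axis and vertical below 0.12 rad and x of pot in the frame of mat between -0.06 and 0.06 m and y of pot in the frame of mat between -0.09 and 0.09 m and height (world z) of each of pot, wax below 0.007 m and angle between each of pot, wax's own z axis and vertical below 0.1 rad and x of wax in the frame of mat between -0.06 and 0.06 m and y of wax in the frame of mat between -0.09 and 0.09 m), for 0.2 s.
At the end, for the whole second after the job is handed in: The seal stands upright on the case's floor within 15 mm of its middle, the lid is shut (below 0.06 rad), the pot stands upright within 12 mm of the middle of the white coaster and the wax stick within 12 mm of the middle of the blue coaster; all released and at rest (horizontal distance between seal and case below 0.015 m and z of seal in the frame of case below 0.011 m and angle between seal's own z axis and vertical below 0.12 rad and value of joint case_lid below 0.06 rad and horizontal distance between pot and white_coaster below 0.012 m and height (world z) of each of pot, wax below 0.007 m and angle between each of pot, wax's own z axis and vertical below 0.1 rad and horizontal distance between wax and blue_coaster below 0.012 m and linear speed of each of pot, wax, seal below 0.02 m/s); the robot touches nothing.
It fails at once if the loupe is moved more than 10 mm (distance of loupe from where it was at the start of the episode above 0.01 m).
It fails at once if the robot pushes the vise with more than 5 N (contact force between any of the arm, the fingers and vise above 5 N).
It fails at once if pot, wax stick or seal is tipped by more than 0.7 rad (angle between any of pot, wax, seal's own z axis and vertical above 0.7 rad).
It fails at once if the lid is slammed (closing faster than 3 rad/s) (velocity of joint case_lid below -3 rad/s).
It fails at once if pot, wax stick or seal is dropped (loose from the fingers with its foot more than 30 mm above the bench) ((height (world z) of pot above 0.03 m and contact force between the fingers and pot below 0.02 N) or (height (world z) of wax above 0.03 m and contact force between the fingers and wax below 0.02 N) or (height (world z) of seal above 0.03 m and contact force between the fingers and seal below 0.02 N)).
It also fails if it takes over 141 s, if anything falls off the work surface, if the arm or the gripper's body presses on something with over 40 N, if the wrist force passes 120 N, or if a joint passes its speed limit or range.

## Working session

There is one attempt and no reset: what is moved stays moved. The work goes in short steps, Python scripts to look and compute and a tool call to move; the robot and the scene stay as the last step left them, time stands still between calls to the robot, and variables do not carry over. Pictures are saved under pics/ and viewed, at most 14 in all, crops included, and the job is handed in when it is done.

Besides the shell and the picture viewer there is one more tool, called after "Request:" by a JSON object that holds its "fn" and its "kwargs", one argument or row to a line. carry_out: Moves the arm, as the interface text tells. Its arguments: {"type":"object","properties":{"steps":{"type":"array"},"newtons":{"type":"number"}},"required":["steps"]}

```bash
mkdir -p pics; ls; cat > h.py <<'E'
import numpy as np, cv2
from plant import status, eyes, order, robot
def cam(n):
    s=status.state(); c=eyes.camera(n)
    if n=="wrist":
        T=np.eye(4);T[:3,:3]=np.array(s["ee_rot"]);T[:3,3]=s["position"]
        c["c2w"]=T@np.array(c["T_tool_cam"])
    else: c["c2w"]=np.linalg.inv(np.array(c["extrinsics"]))
    return c
def plane(c,u,v,z):
    d=c["c2w"][:3,:3]@np.array([(u-c["cx"])/c["fx"],-(v-c["cy"])/c["fy"],-1.0]); o=c["c2w"][:3,3]
    return o+d*(z-o[2])/d[2]
def cloud(c):
    z=c["z_map"];v,u=np.mgrid[:480,:640]
    p=np.stack([(u-c["cx"])/c["fx"]*z,-(v-c["cy"])/c["fy"]*z,-z,np.ones_like(z)],-1)
    return (p@c["c2w"].T)[...,:3]
E
python3 - <<'E'
from h import *
for n in("scene","top"):
    c=cam(n);cv2.imwrite(f"pics/{n}0.png",c["image"]);print(n,c["c2w"].round(3).tolist(),c["fx"],[k for k in c]);np.savez(f"{n}0.npz",**c)
s=status.state();print(s["ee_rot"],s["position"],s["gripper_width"],robot.hold_point_z)
E
```

```text
pics
scene [[0.156, -0.755, 0.637, 1.05], [0.988, 0.119, -0.101, -0.022], [0.0, 0.645, 0.764, 0.71], [0.0, 0.0, 0.0, 1.0]] 436.94511839603985 ['image', 'z_map', 'fx', 'fy', 'cx', 'cy', 'extrinsics', 'c2w']
top [[0.011, 0.994, -0.11, 0.393], [-1.0, 0.009, -0.011, 0.053], [-0.01, 0.11, 0.994, 1.174], [0.0, 0.0, 0.0, 1.0]] 461.68409262965537 ['image', 'z_map', 'fx', 'fy', 'cx', 'cy', 'extrinsics', 'c2w']
[[ 9.69700010e-01  2.44298423e-01 -4.13963182e-04]
 [ 2.44298772e-01 -9.69698813e-01  1.52397416e-03]
 [-2.91151217e-05 -1.57892845e-03 -9.99998753e-01]] [ 0.15867367 -0.62976981  0.20469709] 0.09401407917715326 0.0188
```

View pics/top0.png

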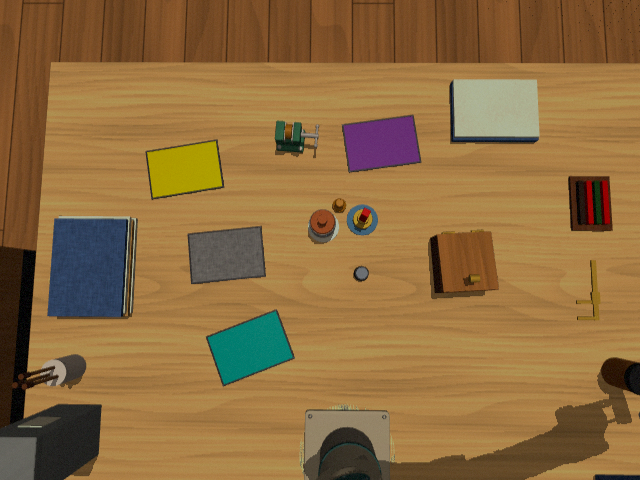

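View pics/scene0.png

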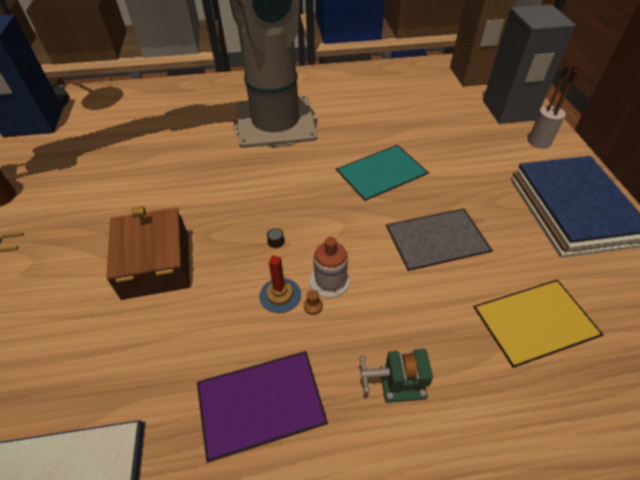

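The top view shows the grey mat at (227,255). Its look-alikes are yellow (185,169), purple (382,143) and teal (250,347); only (227,255) is grey. The pot knob is at (322,214), the wax tip at (365,212), the seal at (340,205), the case at (463,262) with its handle at (474,280), the loupe at (361,273) and the vise at (297,137).

```bash
cat > m.py <<'E'
from h import *
cs={n:dict(np.load(f"{n}0.npz")) for n in("top","scene")}
def rect(p): 
    r=cv2.minAreaRect((p[:,:2]*1000).astype(np.float32)); return np.round(r[0],1),np.round(r[1],1),round(r[2],1)
for n,c in cs.items():
    P=cloud(c);im=c["image"];hsv=cv2.cvtColor(im,cv2.COLOR_BGR2HSV)
    X,Y,Z=P[...,0],P[...,1],P[...,2]; ok=c["z_map"]>0
    def near(u,v,r):
        m=np.zeros((480,640),np.uint8);cv2.circle(m,(u,v),r,1,-1);return (m>0)&ok
    print("==",n)
    k={"top":dict(pot=(322,220),wax=(364,215),seal=(340,205),case=(465,262),mat=(227,255),loupe=(361,273),vise=(297,137)),
       "scene":dict(pot=(331,262),wax=(278,275),seal=(313,302),case=(147,245),mat=(439,239),loupe=(275,238),vise=(398,372))}[n]
    m=near(*k["mat"],60)&(hsv[...,1]<70)&(abs(Z-.003)<.02)
    # mat incl border: largest component
    l=cv2.connectedComponentsWithStats(m.astype(np.uint8)); i=l[1][k["mat"][1],k["mat"][0]]
    vv,uu=np.nonzero(l[1]==i); print("mat",rect(np.array([plane(c,u,v,.003) for u,v in zip(uu,vv)])))
    def pr(name,mm): 
        q=P[mm]; print(name,len(q), rect(q) if len(q)>3 else "", "z",np.percentile(q[:,2],[2,50,98]).round(3) if len(q) else "", "mean",q.mean(0).round(4) if len(q) else "")
    pr("knob",near(*k["pot"],30)&(Z>.1)&(X<.6)&(hsv[...,0]<25)&(abs(Y-.07)<.05))
    pr("potbody",near(*k["pot"],30)&(Z>.03)&(Z<.125))
    red=((hsv[...,0]<6)|(hsv[...,0]>174))&(hsv[...,1]>200)
    pr("waxred",near(*k["wax"],26)&red&(Z>.03)); pr("waxtop",near(*k["wax"],26)&red&(Z>.1))
    pr("seal",near(*k["seal"],10)&(Z>.01)&(Z<.06)); pr("sealtop",near(*k["seal"],10)&(Z>.038)&(Z<.06))
    cb=near(*k["case"],60)
    pr("lid",cb&(Z>.068)&(Z<.08)); pr("handle",cb&(Z>.095))
    pr("loupe",near(*k["loupe"],12)&(Z>.015)); pr("vise",near(*k["vise"],45)&(Z>.02))
    b=near(*(k["wax"]),26)&(hsv[...,0]>95)&(hsv[...,0]<115)&(hsv[...,1]>90)&(Z<.012)
    pr("bluecoaster",b)
    w=near(*(k["pot"]),34)&(hsv[...,1]<60)&(hsv[...,2]>120)&(Z<.012); pr("whitecoaster",w)
a=cs["top"]["image"][120:310,180:510];cv2.imwrite("pics/crop.png",cv2.resize(a,(790,455),interpolation=cv2.INTER_CUBIC))
E
python3 m.py
```

```text
== top
mat (array([480. , 306.9]), array([127.6, 188.6]), 6.5)
knob 79 (array([555.2,  62.1]), array([20. , 19.9]), 81.9) z [0.105 0.123 0.127] mean [0.5544 0.0622 0.1211]
potbody 660 (array([567.4,  43.7]), array([ 62.8, 108.1]), 34.4) z [0.038 0.089 0.124] mean [0.5574 0.0578 0.0849]
waxred 85 (array([573.1, -38.8]), array([16.2, 15.8]), 62.9) z [0.037 0.111 0.115] mean [ 0.5704 -0.0375  0.0961]
waxtop 54 (array([573.3, -38.7]), array([15.6, 15.8]), 64.0) z [0.103 0.113 0.115] mean [ 0.5727 -0.0386  0.1122]
seal 138 (array([608.7,  21.5]), array([34.2, 30.8]), 63.3) z [0.01  0.029 0.047] mean [0.6067 0.0209 0.0283]
sealtop 62 (array([609.9,  20.5]), array([19.5, 20.5]), 51.2) z [0.041 0.044 0.048] mean [0.6098 0.0206 0.0441]
lid 1332 (array([ 466.9, -280.8]), array([145.2, 130.8]), 4.1) z [0.07  0.077 0.08 ] mean [ 0.5029 -0.2776  0.0765]
handle 87 (array([ 424.4, -283.8]), array([17.4, 22.7]), 7.0) z [0.115 0.124 0.13 ] mean [ 0.4241 -0.2822  0.1239]
loupe 153 (array([437. , -36.4]), array([32.7, 32.4]), 89.6) z [0.021 0.025 0.03 ] mean [ 0.4372 -0.0358  0.0251]
vise 719 (array([7
[... 1071 characters left out ...]
045 ]
lid 1796 (array([ 475. , -279.8]), array([130.6, 130.8]), 4.7) z [0.069 0.077 0.08 ] mean [ 0.512  -0.2768  0.0765]
handle 155 (array([ 424.7, -282.6]), array([17.1, 22.7]), 5.4) z [0.096 0.123 0.129] mean [ 0.4269 -0.2816  0.1199]
loupe 206 (array([437. , -34.8]), array([33.4, 34.3]), 74.8) z [0.016 0.026 0.029] mean [ 0.4399 -0.0352  0.025 ]
vise 1980 (array([781.8, 128.2]), array([106.7,  59.1]), 84.6) z [0.024 0.077 0.091] mean [0.7868 0.1368 0.07  ]
bluecoaster 4 (array([560.7, -37.5]), array([64.6, 24.2]), 79.5) z [0.005 0.006 0.007] mean [ 0.5659 -0.025   0.0057]
whitecoaster 186 (array([569.7,  56.3]), array([73.5, 45.5]), 71.1) z [0.003 0.005 0.007] mean [0.5743 0.0515 0.005 ]
```

View pics/crop.png

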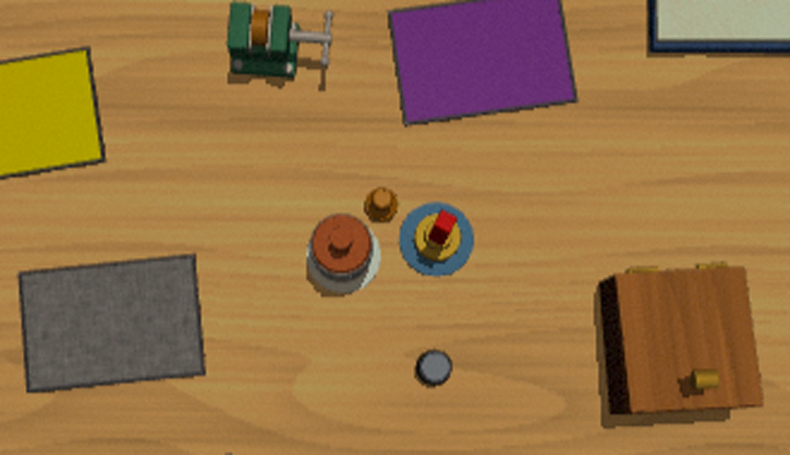

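The crop confirms the grey, black-bordered mat at crop (112,322), the terracotta-lidded pot, the bronze seal at (381,204), the wax on the blue coaster and the case. Next I'll move above the area and refine with the wrist camera.

```bash
cat >> h.py <<'E'
from scipy.spatial.transform import Rotation as Ro
def go(x,y,z,yaw=0,tilt=0):
    """shift (mm) and twist (rad) from the present pose; yaw of tool x about world z, tool down"""
    s=status.state();R=np.array(s["ee_rot"]);p=np.array(s["position"])
    Rt=Ro.from_euler("z",yaw,degrees=True).as_matrix()@Ro.from_euler("y",tilt,degrees=True).as_matrix()@np.diag([1.,-1,-1])
    print("to",(x,y,z,yaw,tilt),"lin",(R.T@(np.array([x,y,z])-p)*1000).round(1).tolist(),"twist",Ro.from_matrix(R.T@Rt).as_rotvec().round(3).tolist())
E
python3 -c "
from h import *
go(.5,.01,.33,0)"
```

```text
to (0.5, 0.01, 0.33, 0, 0) lin [487.3, -537.2, -124.5] twist [-0.002, 0.0, 0.247]
```

Request:
{"fn": "carry_out", "kwargs": {
  "steps": [
    {"linear": [0,0,-50],"twist": [0,0,0],"grip": 1},
    {"linear": [487,-537,-125],"twist": [-0.002,0,0.247],"grip": 0.6},
    {"linear": [487,-537,-125],"twist": [-0.002,0,0.247],"grip": 0.6},
    {"linear": [487,-537,-125],"twist": [-0.002,0,0.247],"grip": 0.6},
    {"linear": [487,-537,-125],"twist": [-0.002,0,0.247],"grip": 0.6},
    {"linear": [487,-537,-125],"twist": [-0.002,0,0.247],"grip": 0.6},
    {"linear": [487,-537,-125],"twist": [-0.002,0,0.247],"grip": 0.6},
    {"linear": [487,-537,-125],"twist": [-0.002,0,0.247],"grip": 0.6},
    {"linear": [487,-537,-125],"twist": [-0.002,0,0.247],"grip": 0.6},
    {"linear": [487,-537,-125],"twist": [-0.002,0,0.247],"grip": 0.6},
    {"linear": [487,-537,-125],"twist": [-0.002,0,0.247],"grip": 0.6},
    {"linear": [487,-537,-125],"twist": [-0.002,0,0.247],"grip": 0.6}
  ]
}}

```text
t: 1.3
position: [0.4165, -0.1456, 0.3123]
ee_rot: [[1.0, -0.0, 0.0], [-0.0, -1.0, -0.002], [0.0, 0.002, -1.0]]
ft_force: [1.2, 0.5, 0.4]
gripper_width: 0.0565
gripper_force: 0.0
```

```bash
python3 -c "
from h import *
go(.5,.01,.33,0)"
```

```text
to (0.5, 0.01, 0.33, 0, 0) lin [83.4, -155.6, -18.0] twist [0.002, -0.0, -0.0]
```

Request:
{"fn": "carry_out", "kwargs": {
  "steps": [
    {"linear": [83,-156,-18],"twist": [0.002,0,0],"grip": 0.6},
    {"linear": [83,-156,-18],"twist": [0.002,0,0],"grip": 0.6},
    {"linear": [83,-156,-18],"twist": [0.002,0,0],"grip": 0.6},
    {"linear": [83,-156,-18],"twist": [0.002,0,0],"grip": 0.6},
    {"linear": [83,-156,-18],"twist": [0.002,0,0],"grip": 0.6},
    {"linear": [83,-156,-18],"twist": [0.002,0,0],"grip": 0.6},
    {"linear": [83,-156,-18],"twist": [0.002,0,0],"grip": 0.6}
  ]
}}

```text
t: 2.0
position: [0.4985, 0.0068, 0.3294]
ee_rot: [[1.0, -0.002, -0.001], [-0.002, -1.0, -0.001], [-0.001, 0.001, -1.0]]
ft_force: [-0.5, -0.2, -0.4]
gripper_width: 0.0563
gripper_force: 0.0
```

```bash
python3 - <<'E'
from h import *
c=cam("wrist");cv2.imwrite("pics/w1.png",c["image"]);np.savez("w1.npz",**c);print(c["c2w"].round(3).tolist(),c["fx"],c["cx"],c["cy"]);print(status.state()["position"])
E
```

```text
[[-0.003, 0.974, 0.226, 0.563], [-1.0, -0.003, 0.001, 0.009], [0.002, -0.226, 0.974, 0.508], [0.0, 0.0, 0.0, 1.0]] 340.7260770896368 325.62101528840304 243.6316561351197
[0.49851604 0.00668172 0.32956299]
```

View pics/w1.png

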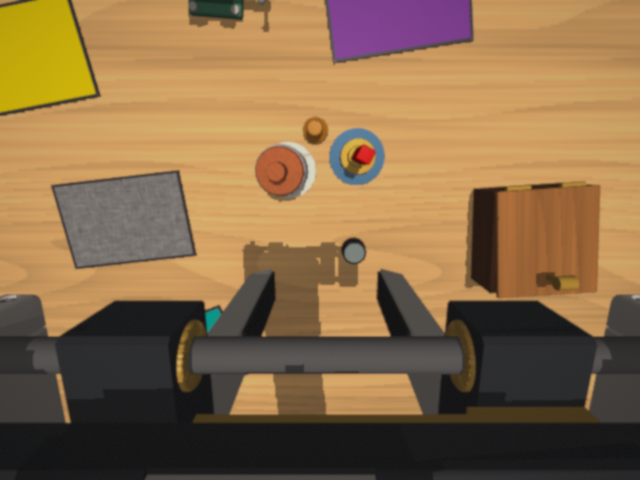

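The wrist view shows the pot knob at (277,172), the wax tip at (364,155), the seal at (315,129), the case lid at (545,240), the handle at (566,283) and the mat at (125,220).

```bash
cat > m2.py <<'E'
from h import *
import sys
c=dict(np.load("w1.npz"));P=cloud(c);Z=P[...,2];hsv=cv2.cvtColor(c["image"],cv2.COLOR_BGR2HSV)
def near(u,v,r):
    m=np.zeros((480,640),np.uint8);cv2.circle(m,(u,v),r,1,-1);return m>0
def pr(name,m,z):
    vv,uu=np.nonzero(m);q=np.array([plane(c,u,v,z) for u,v in zip(uu,vv)])
    r=cv2.minAreaRect((q[:,:2]*1000).astype(np.float32))
    print(name,len(q),np.round(r[0],1),np.round(r[1],1),round(r[2],1),"mean",(q.mean(0)*1000).round(1),"z",np.median(Z[m]).round(4))
red=((hsv[...,0]<6)|(hsv[...,0]>174))&(hsv[...,1]>200)
pr("knob",near(277,172,14)&(Z>.114),.123)
pr("waxtop",near(364,155,14)&red&(Z>.102),.113)
pr("sealtop",near(315,129,14)&(Z>.036),.043)
pr("sealfoot",near(315,129,16)&(Z>.006)&(hsv[...,1]>150)&(Z<.018),.01)
pr("blue",near(357,157,32)&(hsv[...,0]>95)&(hsv[...,0]<115)&(hsv[...,1]>90),.003)
pr("white",near(288,170,34)&(hsv[...,1]<60)&(hsv[...,2]>120)&(Z<.015),.003)
pr("mat",near(125,220,85)&(hsv[...,1]<60)&(Z<.02)&(np.mgrid[:480,:640][0]<275)&(np.mgrid[:480,:640][1]<205),.003)
lid=near(545,240,90)&(Z>.062)&(Z<.095);pr("lid",lid,.0735)
q=P[lid];A=np.c_[q[:,:2]-[.47,-.28],np.ones(len(q))];print("lidplane",np.linalg.lstsq(A,q[:,2],rcond=None)[0])
pr("handle",near(566,283,20)&(Z>.1),.115)
E
python3 m2.py
```

```text
knob 310 [556.   64.3] [20.9 21.6] 12.7 mean [555.8  64.2 123. ] z 0.1226
waxtop 232 [573.3 -35. ] [17.2 18. ] 63.9 mean [573.7 -35.2 113. ] z 0.1126
sealtop 237 [607.7  23.5] [21.2 26.5] 70.4 mean [609.8  22.7  43. ] z 0.0444
sealfoot 284 [609.6  22.7] [33.5 34.5] 89.8 mean [608.   21.7  10. ] z 0.0114
blue 1036 [573.3 -36.5] [73.9 73.5] 0.0 mean [573.7 -34.5   3. ] z 0.0028
white 440 [557.1  45.6] [78.3 44.3] 5.8 mean [559.9  38.1   3. ] z 0.0025
mat 10355 [481.5 308.6] [125.9 186.6] 6.3 mean [483.4 308.4   3. ] z 0.0023
lid 11292 [ 464.4 -280.4] [151.1 145.9] 3.7 mean [ 466.8 -277.2   73.5] z 0.0797
lidplane [-0.10055933 -0.0346035   0.07941995]
handle 377 [ 419.1 -284.3] [38.4 34.8] 89.8 mean [ 421.8 -283.3  115. ] z 0.1237
```

```bash
python3 -c "
from h import *
print(status.state()['position']);go(.556,.0635,.16,0);go(.556,.0635,.098,0)"
```

```text
[0.49851604 0.00668172 0.32956299]
to (0.556, 0.0635, 0.16, 0, 0) lin [57.4, -57.1, 169.5] twist [0.001, 0.001, -0.003]
to (0.556, 0.0635, 0.098, 0, 0) lin [57.5, -57.2, 231.5] twist [0.001, 0.001, -0.003]
```

Request:
{"fn": "carry_out", "kwargs": {
  "steps": [
    {"linear": [56,-55,50],"twist": [0,0,0],"grip": 0.6},
    {"linear": [56,-55,170],"twist": [0,0,0],"grip": 0.6},
    {"linear": [56,-55,170],"twist": [0,0,0],"grip": 0.6},
    {"linear": [56,-55,170],"twist": [0,0,0],"grip": 0.6},
    {"linear": [56,-55,170],"twist": [0,0,0],"grip": 0.6},
    {"linear": [56,-55,170],"twist": [0,0,0],"grip": 0.6},
    {"linear": [56,-55,170],"twist": [0,0,0],"grip": 0.6},
    {"linear": [56,-55,170],"twist": [0,0,0],"grip": 0.6}
  ]
}}

```text
t: 2.85
position: [0.5568, 0.0628, 0.1626]
ee_rot: [[1.0, -0.002, 0.005], [-0.002, -1.0, 0.0], [0.005, -0.0, -1.0]]
ft_force: [-0.2, -0.5, 0.1]
gripper_width: 0.0565
gripper_force: 0.0
```

Request:
{"fn": "carry_out", "kwargs": {
  "newtons": 30,
  "steps": [
    {"linear": [-1,0,30],"twist": [0,0,0],"grip": 0.6},
    {"linear": [-1,0,50],"twist": [0,0,0],"grip": 0.6},
    {"linear": [-1,0,65],"twist": [0,0,0],"grip": 0.6},
    {"linear": [-1,0,65],"twist": [0,0,0],"grip": 0.6},
    {"linear": [-1,0,65],"twist": [0,0,0],"grip": 0.6},
    {"linear": [-1,0,65],"twist": [0,0,0],"grip": 0.1},
    {"linear": [-1,0,65],"twist": [0,0,0],"grip": 0.1},
    {"linear": [-1,0,65],"twist": [0,0,0],"grip": 0.1},
    {"linear": [-1,0,65],"twist": [0,0,0],"grip": 0.1},
    {"linear": [-1,0,65],"twist": [0,0,0],"grip": 0.1},
    {"linear": [-1,0,65],"twist": [0,0,0],"grip": 0.1},
    {"linear": [-1,0,65],"twist": [0,0,0],"grip": 0.1}
  ]
}}

```text
t: 4.05
position: [0.5545, 0.0632, 0.095]
ee_rot: [[1.0, -0.0, 0.0], [-0.0, -1.0, -0.0], [0.0, 0.0, -1.0]]
ft_force: [-0.2, -0.5, 2.5]
gripper_width: 0.0215
gripper_force: 30.0
```

Request:
{"fn": "carry_out", "kwargs": {
  "steps": [
    {"linear": [0,0,-10],"twist": [0,0,0],"grip": 0.1},
    {"linear": [0,0,-25],"twist": [0,0,0],"grip": 0.1},
    {"linear": [0,0,-40],"twist": [0,0,0],"grip": 0.1},
    {"linear": [-4,-15,-45],"twist": [0,0,0],"grip": 0.1},
    {"linear": [-12,-45,-45],"twist": [0,0,0],"grip": 0.1},
    {"linear": [-21,-75,-45],"twist": [0,0,0],"grip": 0.1},
    {"linear": [-29,-105,-45],"twist": [0,0,0],"grip": 0.1},
    {"linear": [-37,-135,-45],"twist": [0,0,0],"grip": 0.1},
    {"linear": [-46,-165,-45],"twist": [0,0,0],"grip": 0.1},
    {"linear": [-54,-195,-45],"twist": [0,0,0],"grip": 0.1},
    {"linear": [-62,-225,-45],"twist": [0,0,0],"grip": 0.1},
    {"linear": [-69,-250,-45],"twist": [0,0,0],"grip": 0.1}
  ]
}}

```text
t: 5.25
position: [0.4829, 0.3167, 0.1393]
ee_rot: [[1.0, 0.002, -0.002], [0.002, -1.0, 0.001], [-0.002, -0.001, -1.0]]
ft_force: [0.4, -0.5, -3.9]
gripper_width: 0.0215
gripper_force: 30.0
```

Request:
{"fn": "carry_out", "kwargs": {
  "steps": [
    {"linear": [-7,-25,0],"twist": [0,0,0],"grip": 0.1},
    {"linear": [-10,-37,0],"twist": [0,0,0],"grip": 0.1},
    {"linear": [-10,-37,0],"twist": [0,0,0],"grip": 0.1},
    {"linear": [-10,-37,15],"twist": [0,0,0],"grip": 0.1},
    {"linear": [-10,-37,30],"twist": [0,0,0],"grip": 0.1},
    {"linear": [-10,-37,38],"twist": [0,0,0],"grip": 0.1},
    {"linear": [-10,-37,41],"twist": [0,0,0],"grip": 0.1},
    {"linear": [-10,-37,43],"twist": [0,0,0],"grip": 0.1},
    {"linear": [-10,-37,43],"twist": [0,0,0],"grip": 0.1},
    {"linear": [-10,-37,43],"twist": [0,0,0],"grip": 0.1}
  ]
}}

```text
t: 6.25
position: [0.4758, 0.3506, 0.0973]
ee_rot: [[1.0, -0.0, 0.001], [-0.0, -1.0, 0.001], [0.001, -0.001, -1.0]]
ft_force: [0.6, -0.1, -2.8]
gripper_width: 0.0217
gripper_force: 30.0
```

Request:
{"fn": "carry_out", "kwargs": {
  "steps": [
    {"linear": [0,0,1],"twist": [0,0,0],"grip": 0.1},
    {"linear": [0,0,2],"twist": [0,0,0],"grip": 0.1},
    {"linear": [0,0,2],"twist": [0,0,0],"grip": 0.1},
    {"linear": [0,0,2],"twist": [0,0,0],"grip": 0.1}
  ]
}}

```text
t: 6.65
position: [0.4756, 0.3506, 0.095]
ee_rot: [[1.0, -0.0, 0.001], [-0.0, -1.0, 0.0], [0.001, -0.0, -1.0]]
ft_force: [-0.1, -0.1, -2.0]
gripper_width: 0.0216
gripper_force: 30.0
```

Request:
{"fn": "carry_out", "kwargs": {
  "steps": [
    {"linear": [0,0,1],"twist": [0,0,0],"grip": 0.1},
    {"linear": [0,0,1],"twist": [0,0,0],"grip": 0.1},
    {"linear": [0,0,1],"twist": [0,0,0],"grip": 0.3},
    {"linear": [0,0,1],"twist": [0,0,0],"grip": 0.45},
    {"linear": [0,0,1],"twist": [0,0,0],"grip": 0.45},
    {"linear": [0,0,1],"twist": [0,0,0],"grip": 0.45},
    {"linear": [0,0,-20],"twist": [0,0,0],"grip": 0.45},
    {"linear": [0,0,-50],"twist": [0,0,0],"grip": 0.45},
    {"linear": [0,0,-80],"twist": [0,0,0],"grip": 0.45},
    {"linear": [0,0,-110],"twist": [0,0,0],"grip": 0.45},
    {"linear": [0,0,-110],"twist": [0,0,0],"grip": 0.45}
  ]
}}

```text
t: 7.75
position: [0.4776, 0.3524, 0.2089]
ee_rot: [[1.0, -0.0, 0.007], [-0.0, -1.0, 0.005], [0.007, -0.005, -1.0]]
ft_force: [-0.9, 1.0, -0.5]
gripper_width: 0.0424
gripper_force: 0.0
```

```bash
python3 - <<'E'
from h import *
c=cam("top");cv2.imwrite("pics/t2.png",c["image"][110:310,180:420]);P=cloud(c);Z=P[...,2];hsv=cv2.cvtColor(c["image"],cv2.COLOR_BGR2HSV)
m=np.zeros((480,640),np.uint8);cv2.circle(m,(324,228),24,1,-1)
w=(m>0)&(hsv[...,1]<60)&(hsv[...,2]>120)
vv,uu=np.nonzero(w);q=np.array([plane(c,u,v,.003) for u,v in zip(uu,vv)],np.float32);print(len(q),cv2.minEnclosingCircle(q[:,:2]),q.mean(0))
go(.5745,-.0365,.24,-27.5)
go(.5745,-.0365,.24,62.5)
E
```

```text
Traceback (most recent call last):
cv2.error: OpenCV(4.12.0) /io/opencv/modules/imgproc/src/shapedescr.cpp:201: error: (-215:Assertion failed) count >= 0 && (depth == CV_32F || depth == CV_32S) in function 'minEnclosingCircle'
```

```bash
python3 - <<'E'
from h import *
c=cam("top");np.savez("t2.npz",**c);hsv=cv2.cvtColor(c["image"],cv2.COLOR_BGR2HSV)
m=np.zeros((480,640),np.uint8);cv2.circle(m,(324,228),30,1,-1)
w=(m>0)&(hsv[...,1]<70)&(hsv[...,2]>120)
vv,uu=np.nonzero(w);q=np.array([plane(c,u,v,.003)[:2] for u,v in zip(uu,vv)]).astype(np.float32);print(len(q),cv2.minEnclosingCircle(q) if len(q) else 0,q.mean(0),[uu.mean(),vv.mean()])
go(.5745,-.0365,.24,-27.5)
go(.5745,-.0365,.24,62.5)
E
```

```text
760 ((0.5541179776191711, 0.060742784291505814), 0.0400705449283123) [0.55412287 0.06060228] [np.float64(322.9973684210526), np.float64(226.6092105263158)]
to (0.5745, -0.0365, 0.24, -27.5, 0) lin [99.2, 387.0, -35.0] twist [-0.001, -0.001, 0.48]
to (0.5745, -0.0365, 0.24, 62.5, 0) lin [99.2, 387.0, -35.0] twist [0.0, -0.001, -1.091]
```

View pics/t2.png

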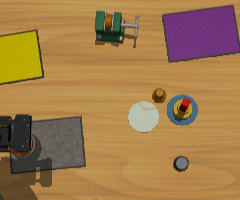

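The pot stands on the mat's left part, and the white coaster is free at crop (143,117). The wax is next.

Request:
{"fn": "carry_out", "kwargs": {
  "steps": [
    {"linear": [99,387,-35],"twist": [0,0,0.47],"grip": 0.5},
    {"linear": [99,387,-35],"twist": [0,0,0.47],"grip": 0.5},
    {"linear": [99,387,-35],"twist": [0,0,0.47],"grip": 0.5},
    {"linear": [99,387,-35],"twist": [0,0,0.47],"grip": 0.5},
    {"linear": [99,387,-35],"twist": [0,0,0.47],"grip": 0.5},
    {"linear": [99,387,-35],"twist": [0,0,0.47],"grip": 0.5},
    {"linear": [99,387,-35],"twist": [0,0,0.47],"grip": 0.5},
    {"linear": [99,387,-35],"twist": [0,0,0.47],"grip": 0.5},
    {"linear": [99,387,-35],"twist": [0,0,0.47],"grip": 0.5},
    {"linear": [99,387,-35],"twist": [0,0,0.47],"grip": 0.5},
    {"linear": [99,387,-35],"twist": [0,0,0.47],"grip": 0.5},
    {"linear": [99,387,-35],"twist": [0,0,0.47],"grip": 0.5}
  ]
}}

```text
t: 9.05
position: [0.5737, -0.0343, 0.2391]
ee_rot: [[0.893, -0.45, -0.001], [-0.45, -0.893, 0.001], [-0.002, -0.0, -1.0]]
ft_force: [0.1, -0.1, 0.5]
gripper_width: 0.0469
gripper_force: 0.0
```

```bash
python3 - <<'E'
from h import *
c=cam("wrist");np.savez("w1.npz",**c);cv2.imwrite("pics/w2.png",c["image"]);print(status.state()["position"])
hsv=cv2.cvtColor(c["image"],cv2.COLOR_BGR2HSV);Z=cloud(c)[...,2]
red=((hsv[...,0]<6)|(hsv[...,0]>174))&(hsv[...,1]>200)&(Z>.104)&(Z<.125)
vv,uu=np.nonzero(red);q=np.array([plane(c,u,v,.113)[:2] for u,v in zip(uu,vv)]).astype(np.float32);print(len(q),cv2.minAreaRect(q*1000))
go(.5745,-.0365,.065,-26.5)
E
```

```text
[ 0.5738482  -0.03446364  0.2393418 ]
335 ((575.5321044921875, -37.502159118652344), (15.538888931274414, 17.65983009338379), 63.20220184326172)
to (0.5745, -0.0365, 0.065, -26.5, 0) lin [1.7, 1.6, 174.3] twist [-0.0, 0.001, -0.005]
```

Request:
{"fn": "carry_out", "kwargs": {
  "newtons": 20,
  "steps": [
    {"linear": [1,1,40],"twist": [0,0,0],"grip": 0.5},
    {"linear": [1,1,80],"twist": [0,0,0],"grip": 0.5},
    {"linear": [1,1,120],"twist": [0,0,0],"grip": 0.5},
    {"linear": [1,1,150],"twist": [0,0,0],"grip": 0.5},
    {"linear": [1,1,174],"twist": [0,0,0],"grip": 0.5},
    {"linear": [1,1,174],"twist": [0,0,0],"grip": 0.5},
    {"linear": [1,1,174],"twist": [0,0,0],"grip": 0.5},
    {"linear": [1,1,174],"twist": [0,0,0],"grip": 0.1},
    {"linear": [1,1,174],"twist": [0,0,0],"grip": 0.1},
    {"linear": [1,1,174],"twist": [0,0,0],"grip": 0.1},
    {"linear": [1,1,174],"twist": [0,0,0],"grip": 0.1},
    {"linear": [1,1,174],"twist": [0,0,0],"grip": 0.1}
  ]
}}

```text
t: 10.3
position: [0.5751, -0.0381, 0.0665]
ee_rot: [[0.891, -0.453, 0.001], [-0.453, -0.891, -0.0], [0.001, -0.0, -1.0]]
ft_force: [-0.1, 0.1, 5.1]
gripper_width: 0.0179
gripper_force: 20.0
```

```bash
python3 - <<'E'
from h import *
s=status.state();print(s["position"],s["gripper_width"],s["gripper_force"],s["ee_rot"])
x,y,z=s["position"];yw=np.degrees(np.arctan2(s["ee_rot"][1][0],s["ee_rot"][0][0]))
go(x,y,z+.045,yw);go(.485,.266,z+.045,yw);go(.485,.266,z+.045,0)
E
```

```text
[ 0.57505505 -0.03806058  0.06646007] 0.01794725577043694 19.99994695186615 [[ 8.91380136e-01 -4.53255018e-01  1.15790685e-03]
 [-4.53255212e-01 -8.91380784e-01 -1.04319908e-04]
 [ 1.07941944e-03 -4.31838621e-04 -9.99999324e-01]]
to (np.float64(0.5750550476053974), np.float64(-0.038060582967711476), np.float64(0.11146007241718603), np.float64(-26.952744563997946), 0) lin [0.0, -0.0, -45.0] twist [-0.0, -0.001, 0.0]
to (0.485, 0.266, np.float64(0.11146007241718603), np.float64(-26.952744563997946), 0) lin [-218.0, -230.2, -45.1] twist [-0.0, -0.001, 0.0]
to (0.485, 0.266, np.float64(0.11146007241718603), 0, 0) lin [-218.0, -230.2, -45.1] twist [-0.0, -0.001, -0.47]
```

Request:
{"fn": "carry_out", "kwargs": {
  "steps": [
    {"linear": [0,0,-10],"twist": [0,0,0],"grip": 0.1},
    {"linear": [0,0,-25],"twist": [0,0,0],"grip": 0.1},
    {"linear": [0,0,-40],"twist": [0,0,0],"grip": 0.1},
    {"linear": [-10,-11,-45],"twist": [0,0,0],"grip": 0.1},
    {"linear": [-30,-32,-45],"twist": [0,0,0],"grip": 0.1},
    {"linear": [-55,-58,-45],"twist": [0,0,0],"grip": 0.1},
    {"linear": [-80,-84,-45],"twist": [0,0,0],"grip": 0.1},
    {"linear": [-105,-111,-45],"twist": [0,0,0],"grip": 0.1},
    {"linear": [-130,-137,-45],"twist": [0,0,0],"grip": 0.1},
    {"linear": [-155,-164,-45],"twist": [0,0,0],"grip": 0.1},
    {"linear": [-180,-190,-45],"twist": [0,0,0],"grip": 0.1},
    {"linear": [-200,-211,-45],"twist": [0,0,0],"grip": 0.1}
  ]
}}

```text
t: 11.5
position: [0.4896, 0.2443, 0.1106]
ee_rot: [[0.893, -0.451, -0.001], [-0.451, -0.893, 0.001], [-0.002, -0.0, -1.0]]
ft_force: [0.3, -0.0, -1.6]
gripper_width: 0.018
gripper_force: 20.0
```

Request:
{"fn": "carry_out", "kwargs": {
  "steps": [
    {"linear": [-12,-13,0],"twist": [0,0,0],"grip": 0.1},
    {"linear": [-18,-19,0],"twist": [0,0,0],"grip": 0.1},
    {"linear": [-18,-19,0],"twist": [0,0,0],"grip": 0.1},
    {"linear": [-18,-19,15],"twist": [0,0,0],"grip": 0.1},
    {"linear": [-18,-19,30],"twist": [0,0,0],"grip": 0.1},
    {"linear": [-18,-19,38],"twist": [0,0,0],"grip": 0.1},
    {"linear": [-18,-19,42],"twist": [0,0,0],"grip": 0.1},
    {"linear": [-18,-19,44],"twist": [0,0,0],"grip": 0.1},
    {"linear": [-18,-19,44],"twist": [0,0,0],"grip": 0.1},
    {"linear": [-18,-19,44],"twist": [0,0,0],"grip": 0.1}
  ]
}}

```text
t: 12.5
position: [0.485, 0.266, 0.0673]
ee_rot: [[0.891, -0.453, 0.001], [-0.453, -0.891, 0.0], [0.001, -0.001, -1.0]]
ft_force: [-0.1, 0.9, -2.7]
gripper_width: 0.0177
gripper_force: 20.0
```

Lower 2 mm, release and rise.

Request:
{"fn": "carry_out", "kwargs": {
  "steps": [
    {"linear": [0,0,1],"twist": [0,0,0],"grip": 0.1},
    {"linear": [0,0,2],"twist": [0,0,0],"grip": 0.1},
    {"linear": [0,0,2],"twist": [0,0,0],"grip": 0.1},
    {"linear": [0,0,2],"twist": [0,0,0],"grip": 0.3},
    {"linear": [0,0,2],"twist": [0,0,0],"grip": 0.45},
    {"linear": [0,0,2],"twist": [0,0,0],"grip": 0.45},
    {"linear": [0,0,2],"twist": [0,0,0],"grip": 0.45},
    {"linear": [0,0,-30],"twist": [0,0,0],"grip": 0.45},
    {"linear": [0,0,-70],"twist": [0,0,0],"grip": 0.45},
    {"linear": [0,0,-120],"twist": [0,0,0],"grip": 0.45},
    {"linear": [0,0,-160],"twist": [0,0,0],"grip": 0.45},
    {"linear": [0,0,-190],"twist": [0,0,0],"grip": 0.45}
  ]
}}

```text
t: 13.7
position: [0.4852, 0.2662, 0.2597]
ee_rot: [[0.891, -0.453, 0.003], [-0.453, -0.891, 0.002], [0.002, -0.003, -1.0]]
ft_force: [1.1, -0.1, 0.2]
gripper_width: 0.0423
gripper_force: 0.0
```

```bash
python3 -c "
from h import *
print(status.state()['position'])
go(.40,-.26,.30,5)"
```

```text
[0.48520443 0.2662373  0.25966957]
to (0.4, -0.26, 0.3, 5, 0) lin [162.6, 507.6, -41.4] twist [-0.002, -0.003, -0.558]
```

Request:
{"fn": "carry_out", "kwargs": {
  "steps": [
    {"linear": [163,508,-41],"twist": [0,0,-0.558],"grip": 0.45},
    {"linear": [163,508,-41],"twist": [0,0,-0.558],"grip": 0.45},
    {"linear": [163,508,-41],"twist": [0,0,-0.558],"grip": 0.45},
    {"linear": [163,508,-41],"twist": [0,0,-0.558],"grip": 0.45},
    {"linear": [163,508,-41],"twist": [0,0,-0.558],"grip": 0.45},
    {"linear": [163,508,-41],"twist": [0,0,-0.558],"grip": 0.45},
    {"linear": [163,508,-41],"twist": [0,0,-0.558],"grip": 0.45},
    {"linear": [163,508,-41],"twist": [0,0,-0.558],"grip": 0.45},
    {"linear": [163,508,-41],"twist": [0,0,-0.558],"grip": 0.45},
    {"linear": [163,508,-41],"twist": [0,0,-0.558],"grip": 0.45},
    {"linear": [163,508,-41],"twist": [0,0,-0.558],"grip": 0.45},
    {"linear": [163,508,-41],"twist": [0,0,-0.558],"grip": 0.45}
  ]
}}

```text
t: 14.9
position: [0.3978, -0.2667, 0.2981]
ee_rot: [[0.997, 0.078, 0.0], [0.078, -0.997, -0.004], [0.0, 0.004, -1.0]]
ft_force: [-0.7, 0.5, -0.5]
gripper_width: 0.0426
gripper_force: 0.0
```

```bash
cat > m3.py <<'E'
from h import *
c=cam("wrist");np.savez("w3.npz",**c);t=cam("top");np.savez("t3.npz",**t)
cv2.imwrite("pics/w3.png",np.hstack([cv2.resize(c["image"],(533,400)),cv2.resize(t["image"][140:320,180:300],(267,400))]))
P=cloud(c);Z=P[...,2]
q=P[(c["z_map"]>0)&(Z>.02)&(P[...,0]>.36)&(P[...,0]<.58)&(abs(P[...,1]+.28)<.09)]
y=np.radians(5);e=np.array([np.cos(y),np.sin(y)]);f=np.array([-e[1],e[0]])
d=(q[:,:2]-[.469,-.28]);a=d@e;b=d@f
lid=(abs(b)<.055)&(q[:,2]>.06)&(q[:,2]<.095)
for lo in np.arange(-.08,.09,.01):
    k=lid&(a>=lo)&(a<lo+.01)&(abs(b)>.02)
    if k.sum()>5: print(round(lo+.005,3),k.sum(),np.median(q[k,2]).round(4))
h=q[(q[:,2]>.098)];print("handle",len(h),np.percentile(h,[2,50,98],axis=0).round(4).tolist())
top=lid|((q[:,2]>.06)&(q[:,2]<.095))
r=cv2.minAreaRect((q[top][:,:2]*1000).astype(np.float32));print(r)
E
python3 m3.py
```

```text
-0.075 233 0.0874
-0.065 536 0.0869
-0.055 527 0.0858
-0.045 533 0.0848
-0.035 542 0.0838
-0.025 552 0.0827
-0.015 556 0.0817
-0.005 554 0.0806
0.005 564 0.0795
0.015 577 0.0785
0.025 577 0.0775
0.035 587 0.0765
0.045 584 0.0753
0.055 607 0.0743
0.065 441 0.0725
0.075 26 0.066
handle 85141 [[0.3962, -0.3355, 0.3279], [0.4204, -0.2622, 0.4184], [0.4332, -0.1911, 0.4351]]
((466.6503601074219, -278.93267822265625), (144.80262756347656, 129.69822692871094), 3.578444480895996)
```

View pics/w3.png

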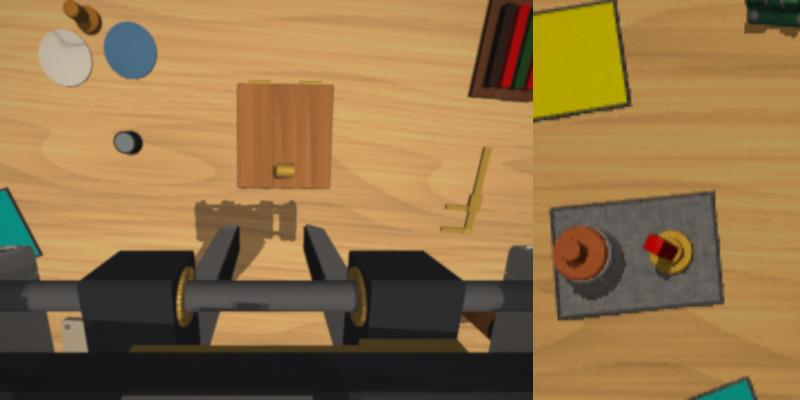

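Pot and wax stand on the grey mat. The lid, at (285,135) in the wrist view, is about 0.10 rad ajar, and its handle is at (285,171).

```bash
cat > m4.py <<'E'
from h import *
for f in("w3.npz","t3.npz","scene0.npz"):
    c=dict(np.load(f));P=cloud(c);Z=P[...,2];ok=c["z_map"]>0
    h=P[ok&(Z>.108)&(Z<.135)&(abs(P[...,0]-.43)<.04)&(abs(P[...,1]+.283)<.04)]
    print(f,"handle",len(h),cv2.minAreaRect((h[:,:2]*1000).astype(np.float32)),h.mean(0).round(4),np.percentile(h[:,2],95))
    l=ok&(abs(Z-(.0735+.104*(.54-P[...,0])))<.004)&(abs(P[...,0]-.47)<.09)&(abs(P[...,1]+.28)<.08)
    l=cv2.morphologyEx(l.astype(np.uint8),cv2.MORPH_OPEN,np.ones((3,3)));q=P[l>0]
    print("lid",cv2.minAreaRect((q[:,:2]*1000).astype(np.float32)))
E
python3 m4.py
```

```text
w3.npz handle 368 ((423.3861389160156, -281.0981750488281), (16.824708938598633, 22.023801803588867), 4.288965225219727) [ 0.4239 -0.2809  0.1238] 0.12662090240751378
lid ((464.0500183105469, -278.9752502441406), (139.33201599121094, 129.61737060546875), 3.661431074142456)m4.py:5: RuntimeWarning: Mean of empty slice.
  print(f,"handle",len(h),cv2.minAreaRect((h[:,:2]*1000).astype(np.float32)),h.mean(0).round(4),np.percentile(h[:,2],95))
  ret = um.true_divide(
Traceback (most recent call last):
  File "m4.py", line 5, in <module>
    print(f,"handle",len(h),cv2.minAreaRect((h[:,:2]*1000).astype(np.float32)),h.mean(0).round(4),np.percentile(h[:,2],95))
                                                                                                  ~~~~~~~~~~~~~^^^^^^^^^^^
IndexError: index -1 is out of bounds for axis 0 with size 0
```

```bash
python3 -c "
from h import *
print(status.state()['position']);go(.4238,-.2815,.098,4)"
```

```text
[ 0.39928278 -0.26106197  0.29747685]
to (0.4238, -0.2815, 0.098, 4, 0) lin [22.7, 22.6, 199.5] twist [-0.001, 0.0, 0.016]
```

Request:
{"fn": "carry_out", "kwargs": {
  "newtons": 15,
  "steps": [
    {"linear": [22,23,50],"twist": [0,0,0.016],"grip": 0.5},
    {"linear": [22,23,100],"twist": [0,0,0.016],"grip": 0.5},
    {"linear": [22,23,150],"twist": [0,0,0.016],"grip": 0.5},
    {"linear": [22,23,150],"twist": [0,0,0.016],"grip": 0.5},
    {"linear": [22,23,150],"twist": [0,0,0.016],"grip": 0.5},
    {"linear": [22,23,150],"twist": [0,0,0.016],"grip": 0.5}
  ]
}}

```text
t: 15.6
position: [0.4252, -0.2818, 0.1497]
ee_rot: [[0.997, 0.073, 0.003], [0.073, -0.997, -0.001], [0.003, 0.001, -1.0]]
ft_force: [0.6, 0.3, -0.3]
gripper_width: 0.047
gripper_force: 0.0
```

```bash
python3 - <<'E'
from h import *
c=cam("wrist");cv2.imwrite("pics/w4.png",c["image"][100:420,120:520]);np.savez("w4.npz",**c)
P=cloud(c);Z=P[...,2]
h=P[(Z>.115)&(Z<.135)&(abs(P[...,0]-.43)<.04)&(abs(P[...,1]+.283)<.016)];print(len(h),cv2.minAreaRect((h[:,:2]*1000).astype(np.float32)),np.percentile(h[:,2],95))
go(.4238,-.2815,.098,4);print(status.state()['position'])
E
```

```text
935 ((423.2490234375, -280.8424987792969), (16.91511344909668, 21.840721130371094), 4.173807621002197) 0.1263785451637437
to (0.4238, -0.2815, 0.098, 4, 0) lin [-1.8, -1.0, 52.1] twist [0.002, -0.004, 0.003]
[ 0.42541434 -0.2822333   0.1501108 ]
```

View pics/w4.png

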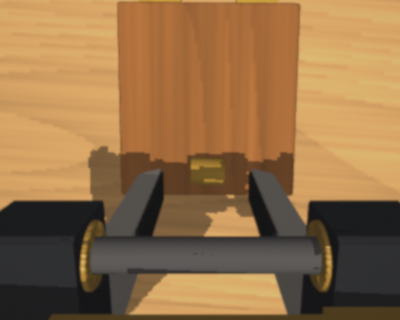

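The handle, at crop (207,170), is centred between the open fingers. I'll go down and grip.

Request:
{"fn": "carry_out", "kwargs": {
  "newtons": 15,
  "steps": [
    {"linear": [-2,-1,20],"twist": [0,0,0],"grip": 0.5},
    {"linear": [-2,-1,40],"twist": [0,0,0],"grip": 0.5},
    {"linear": [-2,-1,52],"twist": [0,0,0],"grip": 0.5},
    {"linear": [-2,-1,52],"twist": [0,0,0],"grip": 0.5},
    {"linear": [-2,-1,52],"twist": [0,0,0],"grip": 0.5},
    {"linear": [-2,-1,52],"twist": [0,0,0],"grip": 0.15},
    {"linear": [-2,-1,52],"twist": [0,0,0],"grip": 0.15},
    {"linear": [-2,-1,52],"twist": [0,0,0],"grip": 0.15},
    {"linear": [-2,-1,52],"twist": [0,0,0],"grip": 0.15},
    {"linear": [-2,-1,52],"twist": [0,0,0],"grip": 0.15}
  ]
}}

```text
t: 16.65
position: [0.4222, -0.2832, 0.0963]
ee_rot: [[0.998, 0.07, 0.002], [0.07, -0.998, -0.003], [0.002, 0.003, -1.0]]
ft_force: [0.3, -5.4, 0.2]
gripper_width: 0.022
gripper_force: 15.0
```

```bash
python3 - <<'E'
from h import *
s=status.state();print(s["position"],s["gripper_width"],s["gripper_force"],s["ft_force"])
t0=.104
f=lambda t:np.array([-.115*np.cos(t)+.04*np.sin(t),.115*np.sin(t)+.04*np.cos(t)])
for t in np.arange(.15,1.56,.1): d=(f(t)-f(t0))*1000; print(t.round(2),d[0].round(1),-d[1].round(1))
E
```

```text
[ 0.42216996 -0.28323701  0.09634033] 0.021993306408068236 14.999957084655762 [ 0.32909405 -5.42881694  0.1937661 ]
0.15 2.5 -5.0
0.25 8.7 -15.5
0.35 15.9 -25.3
0.45 24.1 -34.3
0.55 33.1 -42.5
0.65 42.9 -49.7
0.75 53.3 -55.9
0.85 64.4 -61.1
0.95 75.9 -65.1
1.05 87.7 -67.9
1.15 99.8 -69.6
1.25 111.9 -70.0
1.35 124.1 -69.2
1.45 136.1 -67.3
1.55 147.8 -64.1
```

Request:
{"fn": "carry_out", "kwargs": {
  "steps": [
    {"linear": [0,1.5,0],"twist": [0,0,0],"grip": 0.15},
    {"linear": [2.5,1.5,-5],"twist": [0,0,0],"grip": 0.15},
    {"linear": [8.7,1.5,-15.5],"twist": [0,0,0],"grip": 0.15},
    {"linear": [16,1.5,-25],"twist": [0,0,0],"grip": 0.15},
    {"linear": [24,1.5,-34],"twist": [0,0,0],"grip": 0.15},
    {"linear": [33,1.5,-42.5],"twist": [0,0,0],"grip": 0.15},
    {"linear": [43,1.5,-49.7],"twist": [0,0,0],"grip": 0.15},
    {"linear": [53,1.5,-56],"twist": [0,0,0],"grip": 0.15},
    {"linear": [64,1.5,-61],"twist": [0,0,0],"grip": 0.15},
    {"linear": [76,1.5,-65],"twist": [0,0,0],"grip": 0.15},
    {"linear": [76,1.5,-65],"twist": [0,0,0],"grip": 0.15},
    {"linear": [76,1.5,-65],"twist": [0,0,0],"grip": 0.15}
  ]
}}

```text
t: 17.85
position: [0.4978, -0.2783, 0.1617]
ee_rot: [[0.997, 0.071, 0.001], [0.071, -0.997, -0.002], [0.001, 0.002, -1.0]]
ft_force: [-1.1, -5.9, 5.2]
gripper_width: 0.0219
gripper_force: 15.0
```

Request:
{"fn": "carry_out", "kwargs": {
  "steps": [
    {"linear": [12,1,-3],"twist": [0,0,0],"grip": 0.15},
    {"linear": [24,1,-4.5],"twist": [0,0,0],"grip": 0.15},
    {"linear": [36,1,-5],"twist": [0,0,0],"grip": 0.15},
    {"linear": [48,1,-4],"twist": [0,0,0],"grip": 0.15},
    {"linear": [60,1,-2.3],"twist": [0,0,0],"grip": 0.15},
    {"linear": [66,1,-1],"twist": [0,0,0],"grip": 0.15},
    {"linear": [66,1,-1],"twist": [0,0,0],"grip": 0.15},
    {"linear": [66,1,-1],"twist": [0,0,0],"grip": 0.15},
    {"linear": [66,1,-1],"twist": [0,0,0],"grip": 0.15}
  ]
}}

```text
t: 18.75
position: [0.5645, -0.2739, 0.1623]
ee_rot: [[0.997, 0.072, 0.003], [0.072, -0.997, -0.001], [0.003, 0.002, -1.0]]
ft_force: [1.7, -5.2, 3.2]
gripper_width: 0.0221
gripper_force: 15.0
```

Request:
{"fn": "carry_out", "kwargs": {
  "steps": [
    {"linear": [0,0,0],"twist": [0,0,0],"grip": 0.4},
    {"linear": [0,0,0],"twist": [0,0,0],"grip": 0.4},
    {"linear": [0,0,0],"twist": [0,0,0],"grip": 0.4},
    {"linear": [0,0,-20],"twist": [0,0,0],"grip": 0.4},
    {"linear": [0,0,-50],"twist": [0,0,0],"grip": 0.4},
    {"linear": [0,0,-90],"twist": [0,0,0],"grip": 0.4},
    {"linear": [0,0,-130],"twist": [0,0,0],"grip": 0.4},
    {"linear": [0,0,-150],"twist": [0,0,0],"grip": 0.4}
  ]
}}

```text
t: 19.55
position: [0.5643, -0.2729, 0.3152]
ee_rot: [[0.997, 0.072, 0.004], [0.072, -0.997, -0.001], [0.004, 0.001, -1.0]]
ft_force: [0.7, 0.2, 0.2]
gripper_width: 0.0373
gripper_force: 0.0
```

```bash
python3 - <<'E'
from h import *
c=cam("scene");np.savez("s5.npz",**c);t=cam("top");np.savez("t5.npz",**t)
cv2.imwrite("pics/s5.png",np.hstack([c["image"][150:350,80:360],t["image"][180:380,400:560]]))
for n,k in(("scene",c),("top",t)):
    P=cloud(k);Z=P[...,2];hsv=cv2.cvtColor(k["image"],cv2.COLOR_BGR2HSV)
    m=(hsv[...,0]>40)&(hsv[...,0]<85)&(hsv[...,1]>80)&(abs(P[...,0]-.465)<.06)&(abs(P[...,1]+.279)<.06)&(Z<.05)&(k["z_map"]>0)
    q=P[m]
    if len(q)>3: print(n,"pad",len(q),cv2.minAreaRect((q[:,:2]*1000).astype(np.float32)),np.median(q,0))
    l=P[(Z>.08)&(Z<.215)&(abs(P[...,0]-.55)<.06)&(abs(P[...,1]+.275)<.07)&(k["z_map"]>0)]
    print("lid",len(l),[ (round(z,2),np.median(l[abs(l[:,2]-z)<.01,0]).round(3)) for z in(.09,.11,.13,.15,.17,.19) if (abs(l[:,2]-z)<.01).any()])
go(.61,.022,.25,0)
E
```

```text
lid 4990 [(0.09, np.float64(0.538)), (0.11, np.float64(0.535)), (0.13, np.float64(0.533)), (0.15, np.float64(0.53)), (0.17, np.float64(0.527)), (0.19, np.float64(0.526))]
top pad 376 ((462.9499816894531, -281.6024169921875), (54.13953399658203, 53.48522186279297), 88.50872802734375) [ 0.46379281 -0.28103803  0.00709397]
lid 471 [(0.09, np.float64(0.534)), (0.11, np.float64(0.532)), (0.13, np.float64(0.529)), (0.15, np.float64(0.526)), (0.17, np.float64(0.524)), (0.19, np.float64(0.552))]
to (0.61, 0.022, 0.25, 0, 0) lin [66.1, -291.3, 64.8] twist [0.002, -0.006, 0.072]
```

View pics/s5.png

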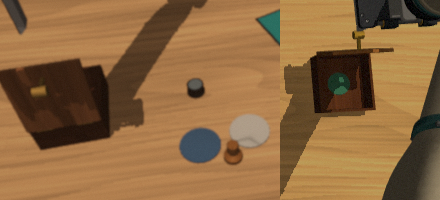

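The lid stands open at about 1.44 rad and the pad is visible in the case. The seal is next; it stands at scene crop (233,151).

Request:
{"fn": "carry_out", "kwargs": {
  "steps": [
    {"linear": [66,-291,40],"twist": [0,0,0],"grip": 0.5},
    {"linear": [66,-291,40],"twist": [0,0,0],"grip": 0.5},
    {"linear": [66,-291,40],"twist": [0,0,0],"grip": 0.5},
    {"linear": [66,-291,65],"twist": [0,0,0],"grip": 0.5},
    {"linear": [66,-291,65],"twist": [0,0,0],"grip": 0.5},
    {"linear": [66,-291,65],"twist": [0,0,0],"grip": 0.5},
    {"linear": [66,-291,65],"twist": [0,0,0],"grip": 0.5},
    {"linear": [66,-291,65],"twist": [0,0,0],"grip": 0.5},
    {"linear": [66,-291,65],"twist": [0,0,0],"grip": 0.5},
    {"linear": [66,-291,65],"twist": [0,0,0],"grip": 0.5}
  ]
}}

```text
t: 20.65
position: [0.6082, 0.0191, 0.2469]
ee_rot: [[0.998, 0.068, 0.0], [0.068, -0.998, -0.001], [0.0, 0.001, -1.0]]
ft_force: [0.3, 0.0, 0.2]
gripper_width: 0.0471
gripper_force: 0.0
```

```bash
python3 - <<'E'
from h import *
c=cam("wrist");P=cloud(c);Z=P[...,2];d=(abs(P[...,0]-.61)<.04)&(abs(P[...,1]-.022)<.04)&(c["z_map"]>0)
for lo,hi in((.006,.016),(.037,.055)):
    q=P[d&(Z>lo)&(Z<hi)];print(len(q),cv2.minAreaRect((q[:,:2]*1000).astype(np.float32)),q.mean(0).round(4))
print(status.state()["position"]);go(.61,.022,.017,4)
E
```

```text
330 ((610.9092407226562, 22.890880584716797), (34.553585052490234, 34.484798431396484), 3.3803892135620117) [0.6151 0.0232 0.0114]
292 ((610.22314453125, 22.74485969543457), (21.65184783935547, 20.503643035888672), 3.3837947845458984) [0.6108 0.0231 0.044 ]
[0.60831087 0.01929428 0.24711668]
to (0.61, 0.022, 0.017, 4, 0) lin [1.7, -2.8, 230.1] twist [0.001, -0.001, -0.001]
```

Request:
{"fn": "carry_out", "kwargs": {
  "newtons": 20,
  "steps": [
    {"linear": [1.5,-2,50],"twist": [0,0,0],"grip": 0.5},
    {"linear": [1.5,-2,100],"twist": [0,0,0],"grip": 0.5},
    {"linear": [1.5,-2,150],"twist": [0,0,0],"grip": 0.5},
    {"linear": [1.5,-2,180],"twist": [0,0,0],"grip": 0.5},
    {"linear": [1.5,-2,180],"twist": [0,0,0],"grip": 0.5},
    {"linear": [1.5,-2,180],"twist": [0,0,0],"grip": 0.5},
    {"linear": [1.5,-2,180],"twist": [0,0,0],"grip": 0.5},
    {"linear": [1.5,-2,180],"twist": [0,0,0],"grip": 0.5}
  ]
}}

```text
t: 21.5
position: [0.6115, 0.0236, 0.0692]
ee_rot: [[0.997, 0.071, 0.005], [0.071, -0.997, 0.0], [0.005, 0.0, -1.0]]
ft_force: [-0.7, -0.1, -0.5]
gripper_width: 0.0471
gripper_force: 0.0
```

Request:
{"fn": "carry_out", "kwargs": {
  "newtons": 20,
  "steps": [
    {"linear": [-1,0.5,25],"twist": [0,0,0],"grip": 0.5},
    {"linear": [-1,0.5,45],"twist": [0,0,0],"grip": 0.5},
    {"linear": [-1,0.5,51],"twist": [0,0,0],"grip": 0.5},
    {"linear": [-1,0.5,51],"twist": [0,0,0],"grip": 0.5},
    {"linear": [-1,0.5,51],"twist": [0,0,0],"grip": 0.5},
    {"linear": [-1,0.5,51],"twist": [0,0,0],"grip": 0.1},
    {"linear": [-1,0.5,51],"twist": [0,0,0],"grip": 0.1},
    {"linear": [-1,0.5,51],"twist": [0,0,0],"grip": 0.1},
    {"linear": [-1,0.5,51],"twist": [0,0,0],"grip": 0.1},
    {"linear": [-1,0.5,51],"twist": [0,0,0],"grip": 0.1}
  ]
}}

```text
t: 22.5
position: [0.6093, 0.0228, 0.0163]
ee_rot: [[0.997, 0.071, 0.001], [0.071, -0.997, -0.0], [0.001, 0.001, -1.0]]
ft_force: [0.2, -1.7, 3.3]
gripper_width: 0.0212
gripper_force: 20.0
```

```bash
python3 - <<'E'
from h import *
s=status.state();print(s["position"],s["gripper_width"],s["gripper_force"],s["ft_force"])
z=s["position"][2]
go(.464,-.28,z+.17,4);go(.464,-.28,z+.006,4)
E
```

```text
[0.60925752 0.02276509 0.01627263] 0.02122736621404167 20.00043947249651 [ 0.23273863 -1.71502758  3.3118288 ]
to (0.464, -0.28, np.float64(0.18627263483308837), 4, 0) lin [-166.3, 291.7, -170.0] twist [0.001, -0.001, 0.002]
to (0.464, -0.28, np.float64(0.02227263483308836), 4, 0) lin [-166.5, 291.6, -6.0] twist [0.001, -0.001, 0.002]
```

Request:
{"fn": "carry_out", "kwargs": {
  "steps": [
    {"linear": [0,0,-10],"twist": [0,0,0],"grip": 0.1},
    {"linear": [0,0,-30],"twist": [0,0,0],"grip": 0.1},
    {"linear": [0,0,-60],"twist": [0,0,0],"grip": 0.1},
    {"linear": [-15,5,-95],"twist": [0,0,0],"grip": 0.1},
    {"linear": [-40,15,-130],"twist": [0,0,0],"grip": 0.1},
    {"linear": [-70,30,-150],"twist": [0,0,0],"grip": 0.1},
    {"linear": [-105,50,-160],"twist": [0,0,0],"grip": 0.1},
    {"linear": [-135,75,-160],"twist": [0,0,0],"grip": 0.1},
    {"linear": [-155,105,-160],"twist": [0,0,0],"grip": 0.1},
    {"linear": [-166,140,-160],"twist": [0,0,0],"grip": 0.1},
    {"linear": [-166,175,-160],"twist": [0,0,0],"grip": 0.1},
    {"linear": [-166,205,-160],"twist": [0,0,0],"grip": 0.1}
  ]
}}

```text
t: 23.7
position: [0.4572, -0.1945, 0.1763]
ee_rot: [[0.997, 0.071, 0.0], [0.071, -0.997, 0.0], [0.0, -0.0, -1.0]]
ft_force: [0.6, -0.6, -2.6]
gripper_width: 0.0215
gripper_force: 20.0
```

Request:
{"fn": "carry_out", "kwargs": {
  "steps": [
    {"linear": [0,30,0],"twist": [0,0,0],"grip": 0.1},
    {"linear": [0,60,0],"twist": [0,0,0],"grip": 0.1},
    {"linear": [0,80,0],"twist": [0,0,0],"grip": 0.1},
    {"linear": [0,87,0],"twist": [0,0,0],"grip": 0.1},
    {"linear": [0,87,0],"twist": [0,0,0],"grip": 0.1},
    {"linear": [0,87,20],"twist": [0,0,0],"grip": 0.1},
    {"linear": [0,87,40],"twist": [0,0,0],"grip": 0.1},
    {"linear": [0,87,60],"twist": [0,0,0],"grip": 0.1},
    {"linear": [0,87,70],"twist": [0,0,0],"grip": 0.1},
    {"linear": [0,87,70],"twist": [0,0,0],"grip": 0.1},
    {"linear": [0,87,70],"twist": [0,0,0],"grip": 0.1},
    {"linear": [0,87,70],"twist": [0,0,0],"grip": 0.1}
  ]
}}

```text
t: 24.9
position: [0.4649, -0.28, 0.1068]
ee_rot: [[0.997, 0.072, 0.002], [0.072, -0.997, -0.001], [0.002, 0.001, -1.0]]
ft_force: [-0.0, -0.9, -1.7]
gripper_width: 0.0211
gripper_force: 20.0
```

```bash
python3 - <<'E'
from h import *
s=status.state();print(s["position"],s["gripper_width"],s["gripper_force"],s["ft_force"]);go(.464,-.28,.0235,4)
E
```

```text
[ 0.46489799 -0.2799563   0.106786  ] 0.021051648859916772 19.999687994713895 [-0.0195276  -0.92485446 -1.70915066]
to (0.464, -0.28, 0.0235, 4, 0) lin [-1.1, -0.1, 83.3] twist [0.001, -0.002, 0.002]
```

Request:
{"fn": "carry_out", "kwargs": {
  "steps": [
    {"linear": [-1,0,20],"twist": [0,0,0],"grip": 0.1},
    {"linear": [-1,0,40],"twist": [0,0,0],"grip": 0.1},
    {"linear": [-1,0,60],"twist": [0,0,0],"grip": 0.1},
    {"linear": [-1,0,75],"twist": [0,0,0],"grip": 0.1},
    {"linear": [-1,0,80],"twist": [0,0,0],"grip": 0.1},
    {"linear": [-1,0,82],"twist": [0,0,0],"grip": 0.1},
    {"linear": [-1,0,83],"twist": [0,0,0],"grip": 0.1},
    {"linear": [-1,0,83],"twist": [0,0,0],"grip": 0.1},
    {"linear": [-1,0,83],"twist": [0,0,0],"grip": 0.1}
  ]
}}

```text
t: 25.8
position: [0.4637, -0.2802, 0.0235]
ee_rot: [[0.997, 0.072, 0.001], [0.072, -0.997, -0.001], [0.001, 0.001, -1.0]]
ft_force: [-0.5, -0.3, -2.0]
gripper_width: 0.0213
gripper_force: 20.0
```

Request:
{"fn": "carry_out", "kwargs": {
  "steps": [
    {"linear": [0,0,0.7],"twist": [0,0,0],"grip": 0.1},
    {"linear": [0,0,1.4],"twist": [0,0,0],"grip": 0.1},
    {"linear": [0,0,1.4],"twist": [0,0,0],"grip": 0.1},
    {"linear": [0,0,1.4],"twist": [0,0,0],"grip": 0.1}
  ]
}}

```text
t: 26.2
position: [0.4635, -0.2802, 0.0222]
ee_rot: [[0.997, 0.072, 0.001], [0.072, -0.997, -0.0], [0.001, 0.001, -1.0]]
ft_force: [0.2, -0.1, 5.6]
gripper_width: 0.0217
gripper_force: 20.0
```

Contact. Release and rise.

Request:
{"fn": "carry_out", "kwargs": {
  "steps": [
    {"linear": [0,0,0],"twist": [0,0,0],"grip": 0.3},
    {"linear": [0,0,0],"twist": [0,0,0],"grip": 0.45},
    {"linear": [0,0,0],"twist": [0,0,0],"grip": 0.45},
    {"linear": [0,0,0],"twist": [0,0,0],"grip": 0.45},
    {"linear": [0,0,-20],"twist": [0,0,0],"grip": 0.45},
    {"linear": [0,0,-50],"twist": [0,0,0],"grip": 0.45},
    {"linear": [0,0,-90],"twist": [0,0,0],"grip": 0.45},
    {"linear": [0,0,-140],"twist": [0,0,0],"grip": 0.45},
    {"linear": [0,0,-190],"twist": [0,0,0],"grip": 0.45},
    {"linear": [0,0,-240],"twist": [0,0,0],"grip": 0.45},
    {"linear": [0,0,-280],"twist": [0,0,0],"grip": 0.45},
    {"linear": [0,0,-280],"twist": [0,0,0],"grip": 0.45}
  ]
}}

```text
t: 27.4
position: [0.466, -0.2818, 0.3072]
ee_rot: [[0.997, 0.072, 0.011], [0.072, -0.997, -0.005], [0.01, 0.006, -1.0]]
ft_force: [-0.4, 0.1, -0.4]
gripper_width: 0.0426
gripper_force: 0.0
```

```bash
python3 - <<'E'
from h import *
c=cam("wrist");P=cloud(c);np.savez("w6.npz",**c);t=cam("top");
cv2.imwrite("pics/w6.png",np.hstack([cv2.resize(c["image"],(400,300)),cv2.resize(t["image"][200:350,360:560],(400,300))]))
Z=P[...,2];d=(abs(P[...,0]-.464)<.04)&(abs(P[...,1]+.28)<.04)&(c["z_map"]>0)
q=P[d&(Z>.042)&(Z<.06)];print(len(q),cv2.minAreaRect((q[:,:2]*1000).astype(np.float32)),q.mean(0).round(4))
hsv=cv2.cvtColor(c["image"],cv2.COLOR_BGR2HSV);m=(hsv[...,0]>40)&(hsv[...,0]<90)&(hsv[...,1]>80)&d
print("pad",m.sum(),cv2.minAreaRect((P[m][:,:2]*1000).astype(np.float32)))
print(status.state()["position"])
h=P[(Z>.1)&(Z<.25)&(abs(P[...,0]-.545)<.05)&(abs(P[...,1]+.275)<.06)&(c["z_map"]>0)];print(np.percentile(h,[1,50,99],axis=0).round(3))
# handle approach for closing: grasp TCP at 1.44 rad
s=status.state();R=np.array(s["ee_rot"])
go(.5645,-.2739,.30,4)
E
```

```text
225 ((464.7561340332031, -278.1326599121094), (20.905410766601562, 20.974863052368164), 47.29003143310547) [ 0.465 -0.278  0.05 ]
pad 460 ((462.8087158203125, -278.3990783691406), (50.28617477416992, 51.24284744262695), 3.676862955093384)
[ 0.4632185  -0.27998498  0.30191288]
[[ 0.513 -0.334  0.103]
 [ 0.526 -0.274  0.192]
 [ 0.565 -0.217  0.206]]
to (0.5645, -0.2739, 0.3, 4, 0) lin [101.5, 1.2, 2.1] twist [0.001, -0.002, 0.002]
```

View pics/w6.png

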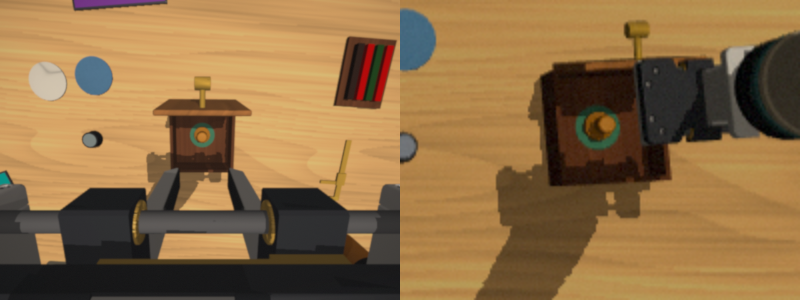

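The seal stands in the middle of the green pad (wrist view (202,135)) and the lid is upright with its handle at (203,82). Now I'll shut the lid by the handle.

Request:
{"fn": "carry_out", "kwargs": {
  "newtons": 15,
  "steps": [
    {"linear": [50,2,0],"twist": [0,0,0],"grip": 0.5},
    {"linear": [101,2,0],"twist": [0,0,0],"grip": 0.5},
    {"linear": [101,2,0],"twist": [0,0,0],"grip": 0.5},
    {"linear": [101,2,0],"twist": [0,0,0],"grip": 0.5},
    {"linear": [101,2,40],"twist": [0,0,0],"grip": 0.5},
    {"linear": [101,2,80],"twist": [0,0,0],"grip": 0.5},
    {"linear": [101,2,80],"twist": [0,0,0],"grip": 0.5},
    {"linear": [101,2,80],"twist": [0,0,0],"grip": 0.5},
    {"linear": [101,2,80],"twist": [0,0,0],"grip": 0.5}
  ]
}}

```text
t: 28.4
position: [0.5646, -0.2757, 0.2236]
ee_rot: [[0.997, 0.071, 0.003], [0.071, -0.997, -0.002], [0.003, 0.002, -1.0]]
ft_force: [-0.4, -0.6, 0.4]
gripper_width: 0.0467
gripper_force: 0.0
```

```bash
python3 - <<'E'
from h import *
print(status.state()["position"]);go(.5645,-.2745,.162,4)
E
```

```text
[ 0.56459885 -0.2757289   0.22355157]
to (0.5645, -0.2745, 0.162, 4, 0) lin [-0.2, -1.3, 61.5] twist [0.002, -0.003, 0.001]
```

Request:
{"fn": "carry_out", "kwargs": {
  "newtons": 15,
  "steps": [
    {"linear": [0,-1,20],"twist": [0,0,0],"grip": 0.5},
    {"linear": [0,-1,40],"twist": [0,0,0],"grip": 0.5},
    {"linear": [0,-1,60],"twist": [0,0,0],"grip": 0.5},
    {"linear": [0,-1,60],"twist": [0,0,0],"grip": 0.5},
    {"linear": [0,-1,60],"twist": [0,0,0],"grip": 0.5},
    {"linear": [0,-1,60],"twist": [0,0,0],"grip": 0.15},
    {"linear": [0,-1,60],"twist": [0,0,0],"grip": 0.15},
    {"linear": [0,-1,60],"twist": [0,0,0],"grip": 0.15},
    {"linear": [0,-1,60],"twist": [0,0,0],"grip": 0.15},
    {"linear": [0,-1,60],"twist": [0,0,0],"grip": 0.15}
  ]
}}

```text
t: 29.4
position: [0.5643, -0.274, 0.1621]
ee_rot: [[0.997, 0.072, 0.001], [0.072, -0.997, -0.001], [0.001, 0.001, -1.0]]
ft_force: [-0.6, 0.4, 3.6]
gripper_width: 0.0218
gripper_force: 15.0
```

```bash
python3 - <<'E'
from h import *
s=status.state();print(s["position"],s["gripper_width"],s["gripper_force"],s["ft_force"])
f=lambda t:np.array([-.115*np.cos(t)+.04*np.sin(t),.115*np.sin(t)+.04*np.cos(t)])
t0=1.46
for t in list(np.arange(1.4,-.01,-.1)): d=(f(t)-f(t0))*1000; print(t.round(2),d[0].round(1),-d[1].round(1))
E
```

```text
[ 0.56432368 -0.27400585  0.16210231] 0.02183889350472881 14.998771995306015 [-0.60776681  0.44222898  3.609084  ]
1.4 -7.2 -1.4
1.3 -19.3 -2.8
1.2 -31.4 -3.0
1.1 -43.6 -1.9
1.0 -55.5 0.3
0.9 -67.2 3.8
0.8 -78.5 8.4
0.7 -89.2 14.0
0.6 -99.4 20.8
0.5 -108.8 28.5
0.4 -117.4 37.1
0.3 -125.1 46.5
0.2 -131.8 56.7
0.1 -137.5 67.4
-0.0 -142.0 78.7
```

Request:
{"fn": "carry_out", "kwargs": {
  "steps": [
    {"linear": [-8,0,-1.5],"twist": [0,0,0],"grip": 0.15},
    {"linear": [-20,0,-3],"twist": [0,0,0],"grip": 0.15},
    {"linear": [-32,0,-3.5],"twist": [0,0,0],"grip": 0.15},
    {"linear": [-45,0,-2.5],"twist": [0,0,0],"grip": 0.15},
    {"linear": [-57,0,-0.5],"twist": [0,0,0],"grip": 0.15},
    {"linear": [-69,0,3],"twist": [0,0,0],"grip": 0.15},
    {"linear": [-80,0,7.5],"twist": [0,0,0],"grip": 0.15},
    {"linear": [-91,0,13],"twist": [0,0,0],"grip": 0.15},
    {"linear": [-101,0,20],"twist": [0,0,0],"grip": 0.15},
    {"linear": [-110.5,0,27.5],"twist": [0,0,0],"grip": 0.15},
    {"linear": [-119,0,36],"twist": [0,0,0],"grip": 0.15},
    {"linear": [-119,0,36],"twist": [0,0,0],"grip": 0.15}
  ]
}}

```text
t: 30.6
position: [0.4428, -0.2819, 0.1239]
ee_rot: [[0.997, 0.071, -0.003], [0.071, -0.998, 0.001], [-0.003, -0.002, -1.0]]
ft_force: [-0.8, 0.5, -1.8]
gripper_width: 0.0221
gripper_force: 15.0
```

Request:
{"fn": "carry_out", "kwargs": {
  "steps": [
    {"linear": [-4,0,4.5],"twist": [0,0,0],"grip": 0.15},
    {"linear": [-8,0,9.5],"twist": [0,0,0],"grip": 0.15},
    {"linear": [-11.5,0,14.5],"twist": [0,0,0],"grip": 0.15},
    {"linear": [-15,0,20],"twist": [0,0,0],"grip": 0.15},
    {"linear": [-18,0,25.5],"twist": [0,0,0],"grip": 0.15},
    {"linear": [-20.5,0,31],"twist": [0,0,0],"grip": 0.15},
    {"linear": [-23,0,36],"twist": [0,0,0],"grip": 0.15},
    {"linear": [-24,0,39],"twist": [0,0,0],"grip": 0.15},
    {"linear": [-24,0,41],"twist": [0,0,0],"grip": 0.15},
    {"linear": [-24,0,41],"twist": [0,0,0],"grip": 0.15},
    {"linear": [-24,0,41],"twist": [0,0,0],"grip": 0.15}
  ]
}}

```text
t: 31.7
position: [0.4205, -0.2834, 0.084]
ee_rot: [[0.997, 0.072, -0.001], [0.072, -0.997, 0.001], [-0.001, -0.001, -1.0]]
ft_force: [-3.6, 5.1, -0.0]
gripper_width: 0.0217
gripper_force: 15.0
```

Request:
{"fn": "carry_out", "kwargs": {
  "steps": [
    {"linear": [0,0,1],"twist": [0,0,0],"grip": 0.15},
    {"linear": [0,0,2],"twist": [0,0,0],"grip": 0.15},
    {"linear": [0,0,2],"twist": [0,0,0],"grip": 0.15},
    {"linear": [0,0,2],"twist": [0,0,0],"grip": 0.15}
  ]
}}

```text
t: 32.1
position: [0.4205, -0.2835, 0.0835]
ee_rot: [[0.997, 0.072, -0.001], [0.072, -0.997, 0.001], [-0.001, -0.001, -1.0]]
ft_force: [-6.1, 5.8, 13.6]
gripper_width: 0.0217
gripper_force: 15.0
```

Firm contact at 13.6 N, so the lid is shut. Release, rise, and check the slope.

Request:
{"fn": "carry_out", "kwargs": {
  "steps": [
    {"linear": [0,0,0],"twist": [0,0,0],"grip": 0.45},
    {"linear": [0,0,0],"twist": [0,0,0],"grip": 0.45},
    {"linear": [0,0,0],"twist": [0,0,0],"grip": 0.45},
    {"linear": [0,0,-20],"twist": [0,0,0],"grip": 0.45},
    {"linear": [0,0,-60],"twist": [0,0,0],"grip": 0.45},
    {"linear": [0,0,-110],"twist": [0,0,0],"grip": 0.45},
    {"linear": [0,0,-160],"twist": [0,0,0],"grip": 0.45},
    {"linear": [0,0,-200],"twist": [0,0,0],"grip": 0.45},
    {"linear": [0,0,-200],"twist": [0,0,0],"grip": 0.45}
  ]
}}

```text
t: 33.0
position: [0.4248, -0.2868, 0.288]
ee_rot: [[0.997, 0.071, 0.011], [0.071, -0.997, -0.007], [0.011, 0.008, -1.0]]
ft_force: [1.0, -0.1, 0.4]
gripper_width: 0.0423
gripper_force: 0.0
```

```bash
python3 m3.py | sed -n 1,17p; python3 - <<'E'
from h import *
print(status.state()["position"])
t=dict(np.load("t3.npz"));P=cloud(t);Z=P[...,2]
c=cam("scene");Q=cloud(c)
for n,A in(("top",P),("scene",Q)):
    k=A[(A[...,2]>.112)&(A[...,2]<.135)&(abs(A[...,0]-.475)<.03)&(abs(A[...,1]-.352)<.03)];w=A[(A[...,2]>.102)&(A[...,2]<.12)&(abs(A[...,0]-.485)<.03)&(abs(A[...,1]-.266)<.03)]
    print(n,k.mean(0),w.mean(0))
go(.485,.266,.25,-27)
E
```

```text
-0.075 263 0.0729
-0.065 488 0.0732
-0.055 487 0.0732
-0.045 516 0.0731
-0.035 503 0.0732
-0.025 533 0.0732
-0.015 511 0.0732
-0.005 527 0.0732
0.005 540 0.0732
0.015 555 0.0732
0.025 572 0.0732
0.035 601 0.0733
0.045 586 0.0733
0.055 581 0.0733
0.065 483 0.0698
0.075 27 0.0656
handle 86621 [[0.4218, -0.3552, 0.319], [0.446, -0.28, 0.4084], [0.4587, -0.2099, 0.4252]]
[ 0.42188099 -0.28458341  0.28304302]
top [0.4757443  0.34810931 0.12226621] [0.48398887 0.26443951 0.11219984]
scene [0.48008719 0.34776801 0.1220621 ] [0.48795035 0.26400431 0.11208167]
to (0.485, 0.266, 0.25, -27, 0) lin [103.2, -544.0, 31.8] twist [-0.0, 0.0, 0.543]
```

The lid is flat and shut. Now bring the wax back.

Request:
{"fn": "carry_out", "kwargs": {
  "steps": [
    {"linear": [103,-544,32],"twist": [0,0,0.543],"grip": 0.5},
    {"linear": [103,-544,32],"twist": [0,0,0.543],"grip": 0.5},
    {"linear": [103,-544,32],"twist": [0,0,0.543],"grip": 0.5},
    {"linear": [103,-544,32],"twist": [0,0,0.543],"grip": 0.5},
    {"linear": [103,-544,32],"twist": [0,0,0.543],"grip": 0.5},
    {"linear": [103,-544,32],"twist": [0,0,0.543],"grip": 0.5},
    {"linear": [103,-544,32],"twist": [0,0,0.543],"grip": 0.5},
    {"linear": [103,-544,32],"twist": [0,0,0.543],"grip": 0.5},
    {"linear": [103,-544,32],"twist": [0,0,0.543],"grip": 0.5},
    {"linear": [103,-544,32],"twist": [0,0,0.543],"grip": 0.5},
    {"linear": [103,-544,32],"twist": [0,0,0.543],"grip": 0.5},
    {"linear": [103,-544,32],"twist": [0,0,0.543],"grip": 0.5}
  ]
}}

```text
t: 34.35
position: [0.4833, 0.2708, 0.2477]
ee_rot: [[0.893, -0.449, -0.003], [-0.449, -0.893, 0.0], [-0.003, 0.001, -1.0]]
ft_force: [-0.1, 0.7, -0.2]
gripper_width: 0.0471
gripper_force: 0.0
```

Request:
{"fn": "carry_out", "kwargs": {
  "steps": [
    {"linear": [0,0,0],"twist": [0,0,0],"grip": 0.5},
    {"linear": [0,0,0],"twist": [0,0,0],"grip": 0.5}
  ]
}}

```text
t: 34.55
position: [0.4841, 0.2652, 0.2483]
ee_rot: [[0.891, -0.453, -0.003], [-0.453, -0.891, -0.003], [-0.001, 0.004, -1.0]]
ft_force: [-0.8, -0.8, 0.3]
gripper_width: 0.0468
gripper_force: 0.0
```

```bash
python3 - <<'E'
from h import *
print(status.state()["position"]);c=cam("wrist");A=cloud(c);w=A[(A[...,2]>.104)&(A[...,2]<.12)&(abs(A[...,0]-.485)<.02)&(abs(A[...,1]-.266)<.02)]
print(cv2.minAreaRect((w[:,:2]*1000).astype(np.float32)));go(.485,.266,.066,-27)
E
```

```text
[0.48407074 0.26524741 0.24833809]
((484.80157470703125, 267.66265869140625), (17.17927360534668, 17.548982620239258), 63.017234802246094)
to (0.485, 0.266, 0.066, -27, 0) lin [-0.2, -2.4, 182.9] twist [0.003, 0.001, -0.001]
```

Request:
{"fn": "carry_out", "kwargs": {
  "newtons": 20,
  "steps": [
    {"linear": [0,-1,40],"twist": [0,0,0],"grip": 0.5},
    {"linear": [0,-1,80],"twist": [0,0,0],"grip": 0.5},
    {"linear": [0,-1,120],"twist": [0,0,0],"grip": 0.5},
    {"linear": [0,-1,160],"twist": [0,0,0],"grip": 0.5},
    {"linear": [0,-1,181],"twist": [0,0,0],"grip": 0.5},
    {"linear": [0,-1,181],"twist": [0,0,0],"grip": 0.5},
    {"linear": [0,-1,181],"twist": [0,0,0],"grip": 0.5},
    {"linear": [0,-1,181],"twist": [0,0,0],"grip": 0.1},
    {"linear": [0,-1,181],"twist": [0,0,0],"grip": 0.1},
    {"linear": [0,-1,181],"twist": [0,0,0],"grip": 0.1},
    {"linear": [0,-1,181],"twist": [0,0,0],"grip": 0.1},
    {"linear": [0,-1,181],"twist": [0,0,0],"grip": 0.1}
  ]
}}

```text
t: 35.8
position: [0.4857, 0.267, 0.0699]
ee_rot: [[0.891, -0.454, 0.001], [-0.454, -0.891, 0.0], [0.001, -0.001, -1.0]]
ft_force: [0.0, -1.0, 2.0]
gripper_width: 0.0181
gripper_force: 20.0
```

```bash
python3 - <<'E'
from h import *
s=status.state();print(s["position"],s["gripper_width"],s["gripper_force"],s["ft_force"])
go(.5748,-.038,s["position"][2],-27)
E
```

```text
[0.48566697 0.26695559 0.06988389] 0.01814547624538966 20.000332295894623 [ 0.01235196 -0.98189428  2.02151366]
to (0.5748, -0.038, np.float64(0.06988389496230218), -27, 0) lin [217.8, 231.3, 0.0] twist [-0.001, -0.001, 0.0]
```

Request:
{"fn": "carry_out", "kwargs": {
  "steps": [
    {"linear": [0,0,-10],"twist": [0,0,0],"grip": 0.1},
    {"linear": [0,0,-25],"twist": [0,0,0],"grip": 0.1},
    {"linear": [0,0,-40],"twist": [0,0,0],"grip": 0.1},
    {"linear": [10,11,-45],"twist": [0,0,0],"grip": 0.1},
    {"linear": [30,32,-45],"twist": [0,0,0],"grip": 0.1},
    {"linear": [55,58,-45],"twist": [0,0,0],"grip": 0.1},
    {"linear": [80,84,-45],"twist": [0,0,0],"grip": 0.1},
    {"linear": [105,111,-45],"twist": [0,0,0],"grip": 0.1},
    {"linear": [130,137,-45],"twist": [0,0,0],"grip": 0.1},
    {"linear": [155,164,-45],"twist": [0,0,0],"grip": 0.1},
    {"linear": [180,190,-45],"twist": [0,0,0],"grip": 0.1},
    {"linear": [200,212,-45],"twist": [0,0,0],"grip": 0.1}
  ]
}}

```text
t: 37.0
position: [0.5673, -0.0169, 0.1143]
ee_rot: [[0.89, -0.456, -0.0], [-0.456, -0.89, -0.001], [0.0, 0.001, -1.0]]
ft_force: [0.3, 0.1, -1.6]
gripper_width: 0.0177
gripper_force: 20.0
```

Request:
{"fn": "carry_out", "kwargs": {
  "steps": [
    {"linear": [12,13,0],"twist": [0,0,0],"grip": 0.1},
    {"linear": [18,19,0],"twist": [0,0,0],"grip": 0.1},
    {"linear": [18,19,0],"twist": [0,0,0],"grip": 0.1},
    {"linear": [18,19,10],"twist": [0,0,0],"grip": 0.1},
    {"linear": [18,19,22],"twist": [0,0,0],"grip": 0.1},
    {"linear": [18,19,30],"twist": [0,0,0],"grip": 0.1},
    {"linear": [18,19,30],"twist": [0,0,0],"grip": 0.1},
    {"linear": [18,19,30],"twist": [0,0,0],"grip": 0.1}
  ]
}}

```text
t: 37.8
position: [0.5746, -0.0373, 0.0839]
ee_rot: [[0.891, -0.453, -0.001], [-0.453, -0.891, 0.0], [-0.001, 0.0, -1.0]]
ft_force: [-0.6, -0.0, -1.5]
gripper_width: 0.0179
gripper_force: 20.0
```

```bash
python3 - <<'E'
from h import *
c=cam("top");hsv=cv2.cvtColor(c["image"],cv2.COLOR_BGR2HSV);s=status.state();print(s["ft_force"],s["position"])
go(.5748,-.038,.0705,-27)
E
```

```text
[-0.27571607  0.66908838 -2.03918956] [ 0.5749443  -0.03752575  0.08433018]
to (0.5748, -0.038, 0.0705, -27, 0) lin [0.1, 0.5, 13.8] twist [-0.0, -0.0, 0.001]
```

Request:
{"fn": "carry_out", "kwargs": {
  "steps": [
    {"linear": [0,0.5,8],"twist": [0,0,0],"grip": 0.1},
    {"linear": [0,0.5,12],"twist": [0,0,0],"grip": 0.1},
    {"linear": [0,0.5,13.5],"twist": [0,0,0],"grip": 0.1},
    {"linear": [0,0.5,14.5],"twist": [0,0,0],"grip": 0.1},
    {"linear": [0,0.5,14.5],"twist": [0,0,0],"grip": 0.1},
    {"linear": [0,0.5,14.5],"twist": [0,0,0],"grip": 0.1}
  ]
}}

```text
t: 38.45
position: [0.5749, -0.0383, 0.07]
ee_rot: [[0.891, -0.454, 0.001], [-0.454, -0.891, 0.0], [0.001, -0.0, -1.0]]
ft_force: [-0.0, -0.1, -1.6]
gripper_width: 0.0177
gripper_force: 20.0
```

Request:
{"fn": "carry_out", "kwargs": {
  "steps": [
    {"linear": [0,0,1],"twist": [0,0,0],"grip": 0.1},
    {"linear": [0,0,1.5],"twist": [0,0,0],"grip": 0.1},
    {"linear": [0,0,1.5],"twist": [0,0,0],"grip": 0.1},
    {"linear": [0,0,1.5],"twist": [0,0,0],"grip": 0.3},
    {"linear": [0,0,1.5],"twist": [0,0,0],"grip": 0.45},
    {"linear": [0,0,1.5],"twist": [0,0,0],"grip": 0.45},
    {"linear": [0,0,1.5],"twist": [0,0,0],"grip": 0.45},
    {"linear": [0,0,-30],"twist": [0,0,0],"grip": 0.45},
    {"linear": [0,0,-70],"twist": [0,0,0],"grip": 0.45},
    {"linear": [0,0,-120],"twist": [0,0,0],"grip": 0.45},
    {"linear": [0,0,-160],"twist": [0,0,0],"grip": 0.45}
  ]
}}

```text
t: 39.55
position: [0.575, -0.0384, 0.2323]
ee_rot: [[0.891, -0.454, 0.002], [-0.454, -0.891, -0.0], [0.002, -0.001, -1.0]]
ft_force: [1.2, -0.8, 0.2]
gripper_width: 0.0424
gripper_force: 0.0
```

```bash
python3 - <<'E'
from h import *
print(status.state()["position"]);go(.4757,.3506,.23,0)
E
```

```text
[ 0.57496845 -0.0383555   0.2323291 ]
to (0.4757, 0.3506, 0.23, 0, 0) lin [-265.0, -301.5, 2.1] twist [-0.0, -0.002, -0.471]
```

Request:
{"fn": "carry_out", "kwargs": {
  "steps": [
    {"linear": [-265,-301,2],"twist": [0,0,-0.471],"grip": 0.5},
    {"linear": [-265,-301,2],"twist": [0,0,-0.471],"grip": 0.5},
    {"linear": [-265,-301,2],"twist": [0,0,-0.471],"grip": 0.5},
    {"linear": [-265,-301,2],"twist": [0,0,-0.471],"grip": 0.5},
    {"linear": [-265,-301,2],"twist": [0,0,-0.471],"grip": 0.5},
    {"linear": [-265,-301,2],"twist": [0,0,-0.471],"grip": 0.5},
    {"linear": [-265,-301,2],"twist": [0,0,-0.471],"grip": 0.5},
    {"linear": [-265,-301,2],"twist": [0,0,-0.471],"grip": 0.5},
    {"linear": [-265,-301,2],"twist": [0,0,-0.471],"grip": 0.5},
    {"linear": [-265,-301,2],"twist": [0,0,-0.471],"grip": 0.5},
    {"linear": [-265,-301,2],"twist": [0,0,-0.471],"grip": 0.5},
    {"linear": [-265,-301,2],"twist": [0,0,-0.471],"grip": 0.5}
  ]
}}

```text
t: 40.75
position: [0.4762, 0.3481, 0.2279]
ee_rot: [[1.0, -0.003, 0.001], [-0.003, -1.0, -0.001], [0.001, 0.001, -1.0]]
ft_force: [0.9, 0.1, -0.6]
gripper_width: 0.0468
gripper_force: 0.0
```

```bash
python3 - <<'E'
from h import *
print(status.state()["position"]);c=cam("wrist");A=cloud(c);w=A[(A[...,2]>.114)&(A[...,2]<.135)&(abs(A[...,0]-.476)<.025)&(abs(A[...,1]-.351)<.025)]
print(cv2.minAreaRect((w[:,:2]*1000).astype(np.float32)));go(.4757,.3506,.098,0)
E
```

```text
[0.47616873 0.34805541 0.22785644]
((477.22918701171875, 352.36859130859375), (21.0246639251709, 20.82699966430664), 63.13897705078125)
to (0.4757, 0.3506, 0.098, 0, 0) lin [-0.5, -2.5, 129.9] twist [0.001, -0.001, -0.003]
```

Request:
{"fn": "carry_out", "kwargs": {
  "newtons": 30,
  "steps": [
    {"linear": [0,0,40],"twist": [0,0,0],"grip": 0.5},
    {"linear": [0,0,80],"twist": [0,0,0],"grip": 0.5},
    {"linear": [0,0,110],"twist": [0,0,0],"grip": 0.5},
    {"linear": [0,0,131],"twist": [0,0,0],"grip": 0.5},
    {"linear": [0,0,131],"twist": [0,0,0],"grip": 0.5},
    {"linear": [0,0,131],"twist": [0,0,0],"grip": 0.5},
    {"linear": [0,0,131],"twist": [0,0,0],"grip": 0.1},
    {"linear": [0,0,131],"twist": [0,0,0],"grip": 0.1},
    {"linear": [0,0,131],"twist": [0,0,0],"grip": 0.1},
    {"linear": [0,0,131],"twist": [0,0,0],"grip": 0.1},
    {"linear": [0,0,131],"twist": [0,0,0],"grip": 0.1}
  ]
}}

```text
t: 41.9
position: [0.4756, 0.3504, 0.0977]
ee_rot: [[1.0, -0.0, 0.001], [-0.0, -1.0, 0.001], [0.001, -0.001, -1.0]]
ft_force: [-0.5, -0.4, 5.4]
gripper_width: 0.0212
gripper_force: 30.0
```

```bash
python3 - <<'E'
from h import *
s=status.state();print(s["position"],s["gripper_width"],s["gripper_force"],s["ft_force"])
go(.5548,.063,s["position"][2],0)
E
```

```text
[0.4756395  0.35039002 0.09774962] 0.021158566092111804 30.001612901687622 [-0.52566751 -0.41891271  5.35313873]
to (0.5548, 0.063, np.float64(0.09774962285417382), 0, 0) lin [79.2, 287.4, -0.1] twist [-0.001, -0.001, -0.0]
```

Request:
{"fn": "carry_out", "kwargs": {
  "steps": [
    {"linear": [0,0,-10],"twist": [0,0,0],"grip": 0.1},
    {"linear": [0,0,-25],"twist": [0,0,0],"grip": 0.1},
    {"linear": [0,0,-40],"twist": [0,0,0],"grip": 0.1},
    {"linear": [4,15,-45],"twist": [0,0,0],"grip": 0.1},
    {"linear": [12,45,-45],"twist": [0,0,0],"grip": 0.1},
    {"linear": [21,75,-45],"twist": [0,0,0],"grip": 0.1},
    {"linear": [29,105,-45],"twist": [0,0,0],"grip": 0.1},
    {"linear": [37,135,-45],"twist": [0,0,0],"grip": 0.1},
    {"linear": [46,165,-45],"twist": [0,0,0],"grip": 0.1},
    {"linear": [54,195,-45],"twist": [0,0,0],"grip": 0.1},
    {"linear": [62,225,-45],"twist": [0,0,0],"grip": 0.1},
    {"linear": [69,250,-45],"twist": [0,0,0],"grip": 0.1}
  ]
}}

```text
t: 43.1
position: [0.5435, 0.0962, 0.1414]
ee_rot: [[1.0, -0.002, -0.001], [-0.002, -1.0, -0.002], [-0.001, 0.002, -1.0]]
ft_force: [0.7, 0.7, -4.2]
gripper_width: 0.0214
gripper_force: 30.0
```

Request:
{"fn": "carry_out", "kwargs": {
  "steps": [
    {"linear": [6,25,0],"twist": [0,0,0],"grip": 0.1},
    {"linear": [10,37,0],"twist": [0,0,0],"grip": 0.1},
    {"linear": [10,37,0],"twist": [0,0,0],"grip": 0.1},
    {"linear": [10,37,10],"twist": [0,0,0],"grip": 0.1},
    {"linear": [10,37,22],"twist": [0,0,0],"grip": 0.1},
    {"linear": [10,37,30],"twist": [0,0,0],"grip": 0.1},
    {"linear": [10,37,30],"twist": [0,0,0],"grip": 0.1},
    {"linear": [10,37,30],"twist": [0,0,0],"grip": 0.1}
  ]
}}

```text
t: 43.9
position: [0.5537, 0.0638, 0.1114]
ee_rot: [[1.0, 0.001, -0.001], [0.001, -1.0, 0.0], [-0.001, -0.0, -1.0]]
ft_force: [-0.5, 0.2, -2.7]
gripper_width: 0.0214
gripper_force: 30.0
```

```bash
python3 - <<'E'
from h import *
s=status.state();print(s["position"],s["ft_force"],s["gripper_force"]);go(.5548,.063,.0985,0)
E
```

```text
[0.5537415  0.06381903 0.11141118] [-0.45265276  0.23277228 -2.6949656 ] 29.99856412410736
to (0.5548, 0.063, 0.0985, 0, 0) lin [1.1, 0.8, 12.9] twist [-0.0, 0.001, 0.001]
```

Request:
{"fn": "carry_out", "kwargs": {
  "steps": [
    {"linear": [1,1,7],"twist": [0,0,0],"grip": 0.1},
    {"linear": [1,1,11],"twist": [0,0,0],"grip": 0.1},
    {"linear": [1,1,13],"twist": [0,0,0],"grip": 0.1},
    {"linear": [1,1,13.5],"twist": [0,0,0],"grip": 0.1},
    {"linear": [1,1,13.5],"twist": [0,0,0],"grip": 0.1},
    {"linear": [1,1,13.5],"twist": [0,0,0],"grip": 0.1}
  ]
}}

```text
t: 44.5
position: [0.5552, 0.0622, 0.0986]
ee_rot: [[1.0, -0.0, 0.001], [-0.0, -1.0, 0.0], [0.001, -0.0, -1.0]]
ft_force: [0.2, -0.1, -3.5]
gripper_width: 0.0213
gripper_force: 30.0
```

Request:
{"fn": "carry_out", "kwargs": {
  "steps": [
    {"linear": [0,0,1],"twist": [0,0,0],"grip": 0.1},
    {"linear": [0,0,2],"twist": [0,0,0],"grip": 0.1},
    {"linear": [0,0,2],"twist": [0,0,0],"grip": 0.1},
    {"linear": [0,0,2],"twist": [0,0,0],"grip": 0.3},
    {"linear": [0,0,2],"twist": [0,0,0],"grip": 0.45},
    {"linear": [0,0,2],"twist": [0,0,0],"grip": 0.45},
    {"linear": [0,0,2],"twist": [0,0,0],"grip": 0.45},
    {"linear": [0,0,-30],"twist": [0,0,0],"grip": 0.45},
    {"linear": [0,0,-70],"twist": [0,0,0],"grip": 0.45},
    {"linear": [0,0,-120],"twist": [0,0,0],"grip": 0.45},
    {"linear": [-80,0,-150],"twist": [0,0,0],"grip": 0.45},
    {"linear": [-80,0,-200],"twist": [0,0,0],"grip": 0.45}
  ]
}}

```text
t: 45.7
position: [0.4791, 0.0615, 0.2785]
ee_rot: [[1.0, 0.0, -0.009], [0.0, -1.0, -0.002], [-0.009, 0.002, -1.0]]
ft_force: [0.9, 0.0, 0.4]
gripper_width: 0.0425
gripper_force: 0.0
```

```bash
python3 - <<'E'
from h import *
c=cam("wrist");np.savez("w9.npz",**c);s=cam("scene");cv2.imwrite("pics/w9.png",np.hstack([cv2.resize(c["image"],(400,300)),cv2.resize(s["image"][150:350,80:346],(400,300))]))
A=cloud(c);hsv=cv2.cvtColor(c["image"],cv2.COLOR_BGR2HSV)
def r(n,m):
    q=A[m&(c["z_map"]>0)];print(n,len(q),cv2.minAreaRect((q[:,:2]*1000).astype(np.float32)))
N=lambda x,y,e:(abs(A[...,0]-x)<e)&(abs(A[...,1]-y)<e)
Z=A[...,2]
r("knob",N(.555,.063,.025)&(Z>.114)&(Z<.135));r("wax",N(.575,-.038,.025)&(Z>.104)&(Z<.12))
r("blue",N(.575,-.038,.06)&(hsv[...,0]>95)&(hsv[...,0]<115)&(hsv[...,1]>90)&(Z<.012));r("white",N(.555,.06,.05)&(hsv[...,1]<70)&(hsv[...,2]>110)&(Z<.01)&(Z>0))
r("waxfoot",N(.575,-.038,.04)&(Z>.009)&(Z<.022))
E
```

```text
knob 412 ((556.5703735351562, 64.15115356445312), (20.009353637695312, 20.18582534790039), 89.75180053710938)
wax 401 ((573.9955444335938, -36.00541687011719), (18.24755096435547, 18.031526565551758), 62.06944274902344)
blue 1180 ((572.2120361328125, -33.96048355102539), (75.1180419921875, 70.50004577636719), 14.407407760620117)
white 310 ((541.0025634765625, 58.964805603027344), (50.954959869384766, 79.18888092041016), 13.252738952636719)
waxfoot 674 ((573.4976806640625, -33.25836181640625), (49.544769287109375, 43.84982681274414), 15.048230171203613)
```

View pics/w9.png

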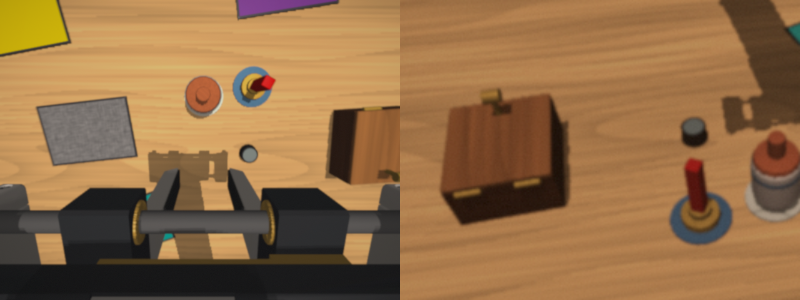

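The pot (203,95) and the wax (253,87) stand centred on their coasters, the case is shut, and the arm is clear of everything. I'm handing the job in.

```bash
python3 -c "
from plant import order
print(order.job_done())"
```

```text
the job is handed in; nothing more can be done
None
```

The job is handed in, with no verdict shown: the seal is in the shut case, and by my last camera check the pot and wax stick are upright and centred on their coasters to within a few millimetres.

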